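Show a picture under the lamp

ROBOT

A 6-joint arm with a two-finger parallel gripper is mounted at the origin on the work surface. World frame = base frame: x ahead of the robot, y to its left, z up, the work surface at z = 0. Lengths are in mm, angles in degrees, forces in N, time in s.
With the tool pointing down it reaches from about 250 to 775 mm from the base axis. Payload 8.9 kg.
Tool frame: the origin (TCP) lies between the finger pads; the fingertips stand 17 mm ahead of it and the grasp point (between the pads) lies 2 mm behind it; z points along the fingers, y is the line along which they close (so a half turn about z gives the same grasp; the last joint's range is limited). The gripper opens to 85 mm and grips with 20 to 120 N. Pads are 22 mm wide; open, the fingers measure 114 mm over their backs; the gripper's body (76 mm by 85 mm) begins 54 mm behind the grasp point. The pads swing forward as they close: fully open they stand 13 mm farther back than shut.
Start: joints at [-74.845, 16.656, -8.789, 64.555, 0, 82.019], TCP at [206.282, -482.775, 214.205] pointing down, gripper open.
Joint ranges: [-144.48, 144.48], [-52.06, 99.96], [-74.48, 78.29], [-112.23, 115.85], [-86.99, 84.42], [-180, 180]. Speed limits (degrees/s): [127.2, 127.2, 159.86, 180, 180, 180].

INTERFACE

Orientations are given as a 3x3 rotation matrix whose columns are the frame's x, y, z axes.
In Python, from workcell import ctrl, vision, job gives the robot as it stands.
- The arm moves only by the tool send_rows, never from a script. Its argument "steps" is a list of rows, each an object of numbers: "dx", "dy", "dz": the shift along the tool's x, y, z in m; "wx", "wy", "wz": the turn, a rotation vector about the tool's x, y, z in rad. A call has 1 to 12 rows; each row shifts and turns the commanded pose from where the row before left it, along the tool's axes as they then stand; what a row does not reach is not made up. A row lasts 1/12 s, in which the tool goes at most 41.7 mm and 7.16 degrees, less where a joint would pass 70% of its speed; a pose out of reach is approached as far as the arm can. A call with a gripper value outside its range is refused whole. "gripper" is the opening, from 0 (shut) to 1 (fully open), set as the call begins (left out, the last holds). The fingers move at their own pace and stop on an object; the grip force is fixed at half the most. Time passes only in rows, so rows that do not move let the fingers close. It gives the time, the measured TCP pose, the force, the opening and the grip force at its end, in the units of the state.
- ctrl.get_state(): the state, without advancing time (a new reading comes with each control period).
- vision.capture(name): name is "scene" or "side" or "wrist"; returns the picture (480x640x3 uint8, red, green, blue); there is no depth.
- vision.camera_params(name): a dict with "fx", "fy", "cx", "cy" (pixels), "distortion" ([k1, k2, p1, p2, k3] as OpenCV has them; the pictures are not rectified), "rvec" (rotation vector, rad) and "tvec" (3), from world to camera coordinates, as OpenCV has them. Camera axes: x right, y down, z forward; pixel columns grow to the right and rows downward; lengths in mm; the calibration is good to about 2 mm. A picture is of the moment at which its call begins: read the wrist's pose just before it. camera_params takes no time and is no camera call; for the wrist camera it gives the pose at the moment of the call.
- job.job_done(): hands the job in; it is judged then, once.
Trained networks look in the newest picture that a camera, given by its name, has taken for a name from the list of things; names that differ only in an ending like _2 or _b are one class to them, and where a whole thing is asked for, a point or a joint stands for the part that bears it (a point fixed in the world has none). Each returns a list of dicts, best first, with "conf" (0 to 1); they miss things now and then, are a little off and sometimes report something else, mostly with a low value. They report only what shows in the picture. A call takes as long as a camera call. They do not tell look-alikes from the thing itself.
- vision.find_in(thing, camera): "bbox" ([centre column, centre row, width, height] in pixels, round what is visible of it).
- vision.place_of(thing, camera): "xy" ([column, row] in pixels: a listed point, or the origin of a listed thing).
The state is a dict: "time": time; "qpos": joint angles; "joint_velocities": joint speeds; "joint_torque": joint torques, N m; "tcp_pos": TCP position; "ee_rot": TCP orientation; "ft_force": force on the tool from outside, world axes, zero at the start; "ft_torque": the same for the moment, N m; "opening": finger opening in mm; "grip_force": force on a finger pad.
Only numpy, scipy, OpenCV 4.12 (cv2) and the standard library are available. Lean on these libraries where they do the work, as an engineer would, in place of code of your own. Each camera call takes 0.05 s, during which the arm holds its last target. There are 200 camera calls.

TASK

The lamp is parked on the wooden picture block: lift it off by its handle and stand it upright, wholly on the round pad of the lamp dock, without tipping or dropping it. Then take the taller picture from the rack and slide it upright into the block's groove until it rests on the bottom, and last of all push the dock's switch lever all the way over to its other side to light the lamp. Leave the shorter picture, the mug and the book where they are.

Things in the scene. Friction and masses are not known exactly. Their poses are not given: they have to be found in the camera images.
- lamp: portable table lamp, loose, about 0.4 to 0.85 kg: dark round foot 90 mm across and 14 mm high, cream body 84 mm across, its domed top 108 mm above the underside, and a bare steel strap handle over the top. Origin: centre of the underside; z up, y along the handle bar. It starts standing on the block, covering the groove
- lamp_handle (a point): centre of the lamp's straight level handle bar, 150 mm above the lamp's underside. The bar is 12 mm wide (lamp x), 12 mm high and runs along the lamp's y, 76 mm clear between its two uprights; 36 mm of free space below the bar. Pinch it from above, closing along the lamp's x
- block: fixed pale wooden picture block, 110 mm (x) by 190 mm (y) by 45 mm high, with a groove in its top along y. Origin: centre of the underside
- block_hole0 (a point): centre of the groove's mouth, level with the block's top (45 mm up); axes as the block: x across the groove, y along it, z up. The groove is 13 mm wide, 155 mm long, closed at its ends, 28 mm deep, its upper edges bevelled by 5 mm
- pad_top (a point): centre of the top face of the dock's round pad, 130 mm across, 12 mm above the table (thin black rubber on aluminium); fixed. Axes as the dock: the switch stands 130 mm from here towards -x
- switch (a joint): the dock's steel toggle lever, rad: about 0 to 0.15 at the start, leaning to the dock's -y side; 1.0 when fully over to the dock's +y side. It stays where it is left
- switch_tip (a point): centre of the steel ball (26 mm across) at the tip of the switch lever. The lever is a 10 mm rod; the ball's centre is 70 mm from its pivot, which lies 130 mm from the pad's centre towards the dock's -x, 28 mm above the table. The ball swings along the dock's y from -34 to +34 mm, about 89 mm above the table at either end and 98 mm midway, over a grey housing 50 (x) by 70 (y) mm, 31 mm high
- rack: fixed white sheet-metal rack, base 130 mm (x) by 150 mm (y), 6 mm thick, with two slots along y at x = -35 and +35 mm, each 14 mm wide between walls 54 mm high. Origin: centre of the underside. Each slot holds one picture, either way round
- picture: the taller picture, loose, about 0.2 kg: a stiff wooden panel 10 mm thick (x), 130 mm wide (y), 150 mm high (z), paper face with a dark disc. Origin: centre of its lower edge. It starts upright in one rack slot, its lower edge 6 mm above the table
- picture_grip (a point): middle of the taller picture's upper edge, 150 mm above its origin: pinch the 10 mm thickness here from above, closing along the picture's x
- small_picture: the shorter picture, 10 mm by 100 mm by 95 mm high, loose in the other rack slot; origin: centre of its lower edge. Leave alone
- mug: white mug, 76 mm across, 85 mm high, handle at its +y, loose; origin: centre of the underside. Leave alone
- book: closed book lying flat, 120 by 180 by 26 mm, loose; origin: centre of the underside. Leave alone
Not all that is in view belongs to the job. Leave any orange or red look-alike of the picture alone.

How it is judged:
By the outcome, as a careful person would: the job done as asked, in the order asked, and still so for the second after the job is handed in, with the robot touching nothing.
It also fails if it takes over 67 s, if anything falls off the work surface, if the arm or the gripper's body presses on something with over 40 N, if the wrist force passes 120 N, or if a joint passes its speed limit or range.

## Working session

There is one attempt and no reset: what is moved stays moved. The work goes in short steps, Python scripts to look and compute and a tool call to move; the robot and the scene stay as the last step left them, time stands still between calls to the robot, and variables do not carry over. Pictures are saved under pics/ and viewed, at most 10 in all, crops included, and the job is handed in when it is done.

Besides the shell and the picture viewer there is one more tool, called after "Emit:" as name(argument=value, ...), one argument or row to a line, values as JSON. send_rows: Moves the arm, as the interface text tells. Its arguments: {"type":"object","properties":{"steps":{"type":"array","items":{"type":"object","properties":{"dx":{"type":"number"},"dy":{"type":"number"},"dz":{"type":"number"},"wx":{"type":"number"},"wy":{"type":"number"},"wz":{"type":"number"}}}},"gripper":{"type":"number"}},"required":["steps"]}

```bash
mkdir -p pics; ls
python3 - <<'E'
from workcell import ctrl,vision
import cv2,numpy as np
s=ctrl.get_state(); print(s['time'],s['tcp_pos'],np.round(s['ee_rot'],3).tolist(),s['opening'])
for c in ['scene','side','wrist']:
    im=vision.capture(c); cv2.imwrite(f'pics/{c}0.png',im[:,:,::-1])
    p=vision.camera_params(c); print(c,{k:np.round(v,3).tolist() for k,v in p.items()})
    for t in ['lamp_handle','lamp','block_hole0','block','pad_top','switch_tip','rack','picture_grip','picture','small_picture']:
        r=vision.place_of(t,c); print(t,[(np.round(d['xy']).tolist(),round(d['conf'],2)) for d in r[:3]])
print(ctrl.get_state()['time'])
E
```

```text
pics
0.0 [ 206.15698836 -482.32270078  213.63425798] [[0.92, 0.393, -0.0], [0.393, -0.92, 0.001], [0.0, -0.001, -1.0]] 85.413574435512
scene {'fx': 562.278, 'fy': 562.278, 'cx': 318.351, 'cy': 245.847, 'distortion': [-0.138, 0.0, 0.0, 0.0, 0.0], 'rvec': [0.971, 2.392, -1.102], 'tvec': [445.245, -101.561, 1528.223]}
lamp_handle [([365.0, 233.0], 0.63)]
lamp [([362.0, 287.0], 0.6)]
block_hole0 []
block [([360.0, 294.0], 0.78), ([351.0, 435.0], 0.56)]
pad_top [([446.0, 381.0], 0.9), ([273.0, 195.0], 0.68)]
switch_tip [([475.0, 314.0], 0.66)]
rack [([280.0, 238.0], 0.8), ([196.0, 302.0], 0.32)]
picture_grip [([268.0, 195.0], 0.79), ([216.0, 164.0], 0.79), ([324.0, 158.0], 0.61)]
picture [([321.0, 206.0], 0.96), ([274.0, 241.0], 0.69), ([223.0, 213.0], 0.68)]
small_picture [([291.0, 228.0], 0.71)]
side {'fx': 493.717, 'fy': 493.717, 'cx': 324.132, 'cy': 246.425, 'distortion': [-0.064, 0.0, 0.0, 0.0, 0.0], 'rvec': [2.205, -0.16, 0.053], 'tvec': [-541.895, 131.731, 1030.786]}
lamp_handle [([297.0, 207.0], 0.64), ([302.0, 265.0], 0.47)]
lamp [([305.0, 267.0], 0.55)]
block_hole0 [([299.0, 270.0], 0.88)]
block [([304.0, 285.0], 0.92)]
pad_top [([312.0, 207.0], 0.68), ([286.0, 396.0], 0.35)]
switch_tip [([266.0, 195.0], 0.7)]
rack [([307.0, 392.0], 0.75), ([302.0, 267.0], 0.6), ([305.0, 285.0], 0.18)]
picture_grip [([345.0, 433.0], 0.96), ([398.0, 230.0], 0.95), ([192.0, 353.0], 0.64)]
picture [([326.0, 381.0], 0.67), ([389.0, 292.0], 0.65), ([302.0, 288.0], 0.62)]
small_picture [([288.0, 393.0], 0.68), ([302.0, 268.0], 0.33)]
wrist {'fx': 386.782, 'fy': 386.782, 'cx': 322.65, 'cy': 241.921, 'distortion': [-0.069, 0.0, 0.0, 0.0, 0.0], 'rvec': [-2.393, 1.58, 0.251], 'tvec': [-525.484, -42.135, 379.339]}
lamp_handle []
lamp []
block_hole0 []
block []
pad_top []
switch_tip []
rack []
picture_grip []
picture [([184.0, 26.0], 0.61)]
small_picture []
1.65
```

View pics/scene0.png

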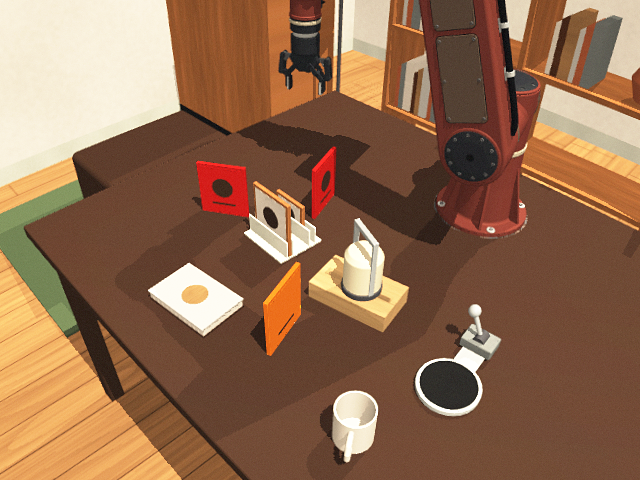

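View pics/side0.png

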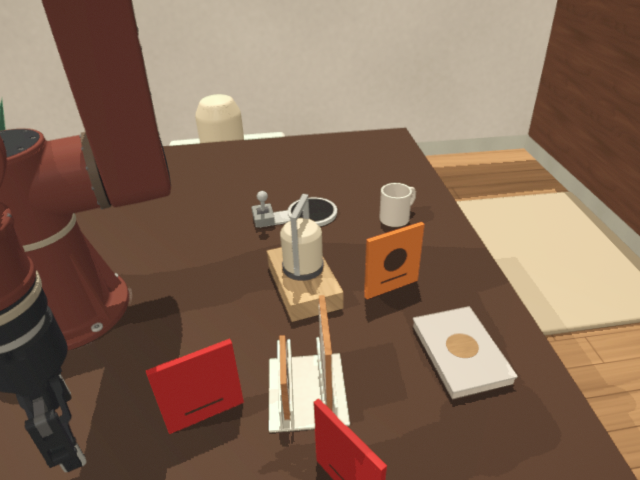

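The scene view shows the lamp on the block at about (362,285), the dock pad at (448,385) with its switch ball at (475,312), and the rack at (282,238).

There are four picture candidates:
- Red panels at scene (222,188) and (323,182): look-alikes, standing free on the table.
- Orange panel at scene (282,308): also a look-alike.
- Pale-faced wooden panel in the rack at scene (270,215) / side (326,345): this fits, being the taller of the two in the rack with a paper face and dark disc.

I'll confirm this in an enlarged montage.

```bash
cat > h.py <<'E'
from workcell import ctrl,vision
import cv2,numpy as np
from scipy.optimize import least_squares
def K(p): return np.array([[p['fx'],0,p['cx']],[0,p['fy'],p['cy']],[0,0,1.]])
def ray(p,uv):
    R=cv2.Rodrigues(np.array(p['rvec'],float))[0]
    n=cv2.undistortPoints(np.array([[uv]],float),K(p),np.array(p['distortion'],float))[0,0]
    d=R.T@np.array([*n,1]); return -R.T@np.array(p['tvec'],float), d/np.linalg.norm(d)
def on_z(p,uv,z):
    c,d=ray(p,uv); return c+d*(z-c[2])/d[2]
def proj(p,X):
    return cv2.projectPoints(np.array(X,float).reshape(-1,1,3),np.array(p['rvec'],float),np.array(p['tvec'],float),K(p),np.array(p['distortion'],float))[0][:,0]
def tri(obs):
    A=np.zeros((3,3));b=np.zeros(3)
    for p,uv in obs:
        c,d=ray(p,uv);M=np.eye(3)-np.outer(d,d);A+=M;b+=M@c
    return np.linalg.solve(A,b)
def fit(obs,x0):
    """obs: (cam params, local xyz, uv); pose x,y,yaw(deg) on world"""
    def T(q,l):
        a=np.radians(q[2]);c,s=np.cos(a),np.sin(a);return [q[0]+c*l[0]-s*l[1],q[1]+s*l[0]+c*l[1],l[2]]
    f=lambda q:np.concatenate([proj(p,T(q,l))[0]-uv for p,l,uv in obs])
    r=least_squares(f,x0,loss='soft_l1',x_scale=[10,10,5]);return r.x,np.abs(f(r.x)).round(1)
E
python3 - <<'E'
from h import *
S=vision.camera_params('scene');D=vision.camera_params('side')
for n,a,b in [('handle',(365,233),(297,207)),('switch',(475,314),(266,195)),('grip',(268,195),(326,303)),('rack',(280,238),(307,392)),('pad',(446,381),(312,207)),('block',(360,294),(304,285))]:
    print(n,tri([(S,a),(D,b)]).round(0))
print('pad',on_z(S,(446,381),12).round(),on_z(D,(312,207),12).round())
sc=cv2.imread('pics/scene0.png');sd=cv2.imread('pics/side0.png')
def t(im,x,y,w=133,h=100): return cv2.resize(im[y:y+h,x:x+w],(400,300),interpolation=cv2.INTER_CUBIC)
m=np.vstack([np.hstack([t(sc,220,170),t(sc,300,230)]),np.hstack([t(sd,240,225),t(sd,245,330,133,100)])])
cv2.imwrite('pics/m1.png',m)
p=vision.camera_params('wrist');R=cv2.Rodrigues(p['rvec'])[0];c=-R.T@p['tvec'];s=ctrl.get_state()
E_=np.array(s['ee_rot']);print('cam in tool',(E_.T@(c-s['tcp_pos'])).round(1),(R@E_).round(3).tolist())
E
```

```text
handle [500.   4. 196.]
switch [436. 245.  92.]
grip [ 527. -255.  173.]
rack [ 480. -284.   -1.]
pad [554. 279.  21.]
block [497.  -5.   8.]
pad [549. 275.  12.] [555. 294.  12.]
cam in tool [  77.8    0.4 -159.6] [[0.0, 1.0, -0.0], [-0.951, 0.0, -0.31], [-0.31, 0.0, 0.951]]
```

View pics/m1.png

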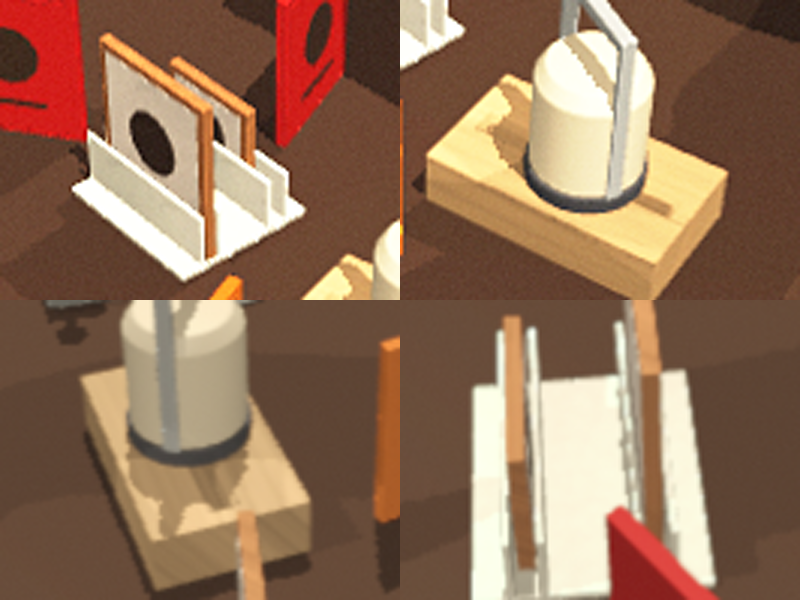

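The crop confirms the target: the wooden panel with the pale face and dark disc, in the rack's far (+x) slot, is clearly taller than its neighbour. Next I fit the block and rack poses and plan the first move.

```bash
cat >> h.py <<'E'
def plan(pos,yaw,n=None):
    """rotate first (tool x to world yaw, tool down), then shift; prints tool-frame numbers"""
    s=ctrl.get_state();E=np.array(s['ee_rot']);y0=np.degrees(np.arctan2(E[1,0],E[0,0]))
    dyaw=(yaw-y0+180)%360-180
    a=np.radians(yaw);Rn=np.array([[np.cos(a),np.sin(a),0],[np.sin(a),-np.cos(a),0],[0,0,-1]])
    w=cv2.Rodrigues(E.T@Rn)[0].ravel()
    d=Rn.T@(np.array(pos)-s['tcp_pos'])/1000
    print('t',round(s['time'],2),'yaw0',y0.round(1),'rotvec',w.round(4),'shift',d.round(4),'rows',np.ceil(np.linalg.norm(d)/.04))
E
python3 - <<'E'
from h import *
S=vision.camera_params('scene');D=vision.camera_params('side')
k=133/400
def s1(u,v,ox,oy): return np.array([(u+.5)*k-.5+ox,(v+.5)/3-.5+oy])
B=[(S,(x*55,y*95,45),s1(u,v,300,230)) for x,y,u,v in [(-1,-1,105,75),(1,-1,27,155),(1,1,255,262),(-1,1,327,172)]]
B+=[(D,(x*55,y*95,45),s1(u,v,240,225)) for x,y,u,v in [(1,-1,310,200),(-1,-1,152,250),(-1,1,80,78)]]
print('block',fit(B,[497,0,0]))
Rk=[(S,(x*65,y*75,6),s1(u,v,220,170)) for x,y,u,v in [(1,1,185,280),(1,-1,72,188),(-1,1,303,210)]]
Rk+=[(D,(x*65,y*75,6),s1(u,v,245,330)) for x,y,u,v in [(-1,1,72,87),(1,1,285,72),(1,-1,315,285)]]
print('rack',fit(Rk,[480,-284,0]))
for u,v in[(105,40),(209,108)]: print('pic top',on_z(S,s1(u,v,220,170),156).round(1))
plan([500,-40,400],90)
E
```

```text
block (array([499.73454238,  -4.56865819,  12.15687451]), array([0. , 0.1, 0.6, 0.4, 0.1, 0.5, 0.3, 0.4, 0.2, 0.4, 0.2, 2.6, 0.6,
       0. ]))
rack (array([ 477.90629359, -281.78751517,   -2.90016206]), array([1.2, 1. , 0.5, 0.3, 0.2, 0.3, 0.3, 0.1, 0.3, 0.4, 0.3, 0.9]))
pic top [ 512.4 -333.3  156. ]
pic top [ 514.3 -209.4  156. ]
t 1.65 yaw0 23.1 rotvec [ 0.000e+00  1.000e-04 -1.167e+00] shift [ 0.4428  0.2937 -0.1858] rows 15.0
```

Emit:
send_rows(
  steps=[
    {"wz":-0.0972,"dz":-0.0155},
    {"wz":-0.0972,"dz":-0.0155},
    {"wz":-0.0972,"dz":-0.0155},
    {"wz":-0.0972,"dz":-0.0155},
    {"wz":-0.0972,"dz":-0.0155},
    {"wz":-0.0972,"dz":-0.0155},
    {"wz":-0.0972,"dz":-0.0155},
    {"wz":-0.0972,"dz":-0.0155},
    {"wz":-0.0972,"dz":-0.0155},
    {"wz":-0.0972,"dz":-0.0155},
    {"wz":-0.0972,"dz":-0.0155},
    {"wz":-0.0972,"dz":-0.0155},
  ],
)

```text
invalid input at $.steps[0]: expected keys dx, dy, dz, wx, wy, wz
```

Emit:
send_rows(
  steps=[
    {"dx":0.033,"dy":0.022},
    {"dx":0.034,"dy":0.022},
    {"dx":0.034,"dy":0.022},
    {"dx":0.034,"dy":0.022},
    {"dx":0.034,"dy":0.022},
    {"dx":0.034,"dy":0.022},
    {"dx":0.034,"dy":0.022},
    {"dx":0.034,"dy":0.022},
    {"dx":0.034,"dy":0.022},
    {"dx":0.034,"dy":0.022},
    {"dx":0.034,"dy":0.022},
    {"dx":0.034,"dy":0.022},
  ],
)

```text
invalid input at $.steps[0]: expected keys dx, dy, dz, wx, wy, wz
```

Emit:
send_rows(
  steps=[
    {"dx":0.02,"dy":0.014},
    {"dx":0.015,"dy":0.012},
    {},
    {},
  ],
)

```text
invalid input at $.steps[0]: expected keys dx, dy, dz, wx, wy, wz
```

Run:
```python
from h import *
s=ctrl.get_state();p=vision.camera_params('wrist');im=vision.capture('wrist');cv2.imwrite('pics/w1.png',im[:,:,::-1])
print(s['time'],s['tcp_pos'],np.degrees(np.arctan2(s['ee_rot'][1][0],s['ee_rot'][0][0])))
print({k:np.array(v).tolist() for k,v in p.items()})
for t in ['lamp_handle','pad_top','switch_tip','picture_grip']:
    r=vision.place_of(t,'wrist'); print(t,[(np.round(d['xy']).tolist(),round(d['conf'],2)) for d in r[:3]])
h=vision.place_of('lamp_handle','wrist')
if h: print(on_z(p,h[0]['xy'],195))
h=vision.place_of('pad_top','wrist')
if h: print(on_z(p,h[0]['xy'],12))
```

```text
1.65 [ 206.28360536 -482.80433178  214.21703595] 23.137223895859144
{'fx': 386.7817277414861, 'fy': 386.7817277414861, 'cx': 322.65045038204494, 'cy': 241.92097291139288, 'distortion': [-0.06911400765155346, 0.0, 0.0, 0.0, 0.0], 'rvec': [-2.3931158257169813, 1.57957834213807, 0.2510882353865945], 'tvec': [-525.4826217132028, -42.13534864783819, 379.3387922912496]}
lamp_handle []
pad_top []
switch_tip []
picture_grip []
```

View pics/w1.png

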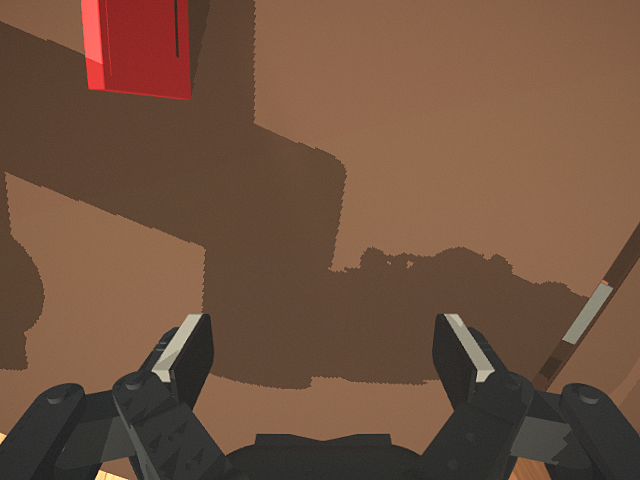

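The moves were refused because every row needs all six keys. The wrist view still shows the start pose, with only a red look-alike at (138,50). I'll resend with full rows.

Emit:
send_rows(
  steps=[
    {"dx":0,"dy":0,"dz":-0.0155,"wx":0,"wy":0,"wz":-0.0972},
    {"dx":0,"dy":0,"dz":-0.0155,"wx":0,"wy":0,"wz":-0.0972},
    {"dx":0,"dy":0,"dz":-0.0155,"wx":0,"wy":0,"wz":-0.0972},
    {"dx":0,"dy":0,"dz":-0.0155,"wx":0,"wy":0,"wz":-0.0972},
    {"dx":0,"dy":0,"dz":-0.0155,"wx":0,"wy":0,"wz":-0.0972},
    {"dx":0,"dy":0,"dz":-0.0155,"wx":0,"wy":0,"wz":-0.0972},
    {"dx":0,"dy":0,"dz":-0.0155,"wx":0,"wy":0,"wz":-0.0972},
    {"dx":0,"dy":0,"dz":-0.0155,"wx":0,"wy":0,"wz":-0.0972},
    {"dx":0,"dy":0,"dz":-0.0155,"wx":0,"wy":0,"wz":-0.0972},
    {"dx":0,"dy":0,"dz":-0.0155,"wx":0,"wy":0,"wz":-0.0972},
    {"dx":0,"dy":0,"dz":-0.0155,"wx":0,"wy":0,"wz":-0.0972},
    {"dx":0,"dy":0,"dz":-0.0155,"wx":0,"wy":0,"wz":-0.0972},
  ],
)

```text
time: 3.0
tcp_pos: [206.3, -482.7, 401.0]
ee_rot: [[-0.004, 1.0, 0.0], [1.0, 0.004, -0.0], [-0.0, 0.0, -1.0]]
ft_force: [0.4, 0.5, 0.9]
opening: 85.6
grip_force: 0.0
```

Emit:
send_rows(
  steps=[
    {"dx":0.033,"dy":0.022,"dz":0,"wx":0,"wy":0,"wz":0},
    {"dx":0.034,"dy":0.022,"dz":0,"wx":0,"wy":0,"wz":0},
    {"dx":0.034,"dy":0.022,"dz":0,"wx":0,"wy":0,"wz":0},
    {"dx":0.034,"dy":0.022,"dz":0,"wx":0,"wy":0,"wz":0},
    {"dx":0.034,"dy":0.022,"dz":0,"wx":0,"wy":0,"wz":0},
    {"dx":0.034,"dy":0.022,"dz":0,"wx":0,"wy":0,"wz":0},
    {"dx":0.034,"dy":0.022,"dz":0,"wx":0,"wy":0,"wz":0},
    {"dx":0.034,"dy":0.022,"dz":0,"wx":0,"wy":0,"wz":0},
    {"dx":0.034,"dy":0.022,"dz":0,"wx":0,"wy":0,"wz":0},
    {"dx":0.034,"dy":0.022,"dz":0,"wx":0,"wy":0,"wz":0},
    {"dx":0.034,"dy":0.022,"dz":0,"wx":0,"wy":0,"wz":0},
    {"dx":0.034,"dy":0.022,"dz":0,"wx":0,"wy":0,"wz":0},
  ],
)

```text
time: 4.0
tcp_pos: [471.2, -73.9, 400.4]
ee_rot: [[0.001, 1.0, 0.001], [1.0, -0.001, -0.0], [-0.0, 0.001, -1.0]]
ft_force: [1.1, -0.4, -0.0]
opening: 85.2
grip_force: 0.0
```

Emit:
send_rows(
  steps=[
    {"dx":0.02,"dy":0.014,"dz":0,"wx":0,"wy":0,"wz":0},
    {"dx":0.015,"dy":0.012,"dz":0,"wx":0,"wy":0,"wz":0},
    {"dx":0,"dy":0,"dz":0,"wx":0,"wy":0,"wz":0},
    {"dx":0,"dy":0,"dz":0,"wx":0,"wy":0,"wz":0},
  ],
)

```text
time: 4.33
tcp_pos: [496.7, -40.3, 399.9]
ee_rot: [[-0.001, 1.0, -0.001], [1.0, 0.001, -0.0], [-0.0, -0.001, -1.0]]
ft_force: [-0.1, -0.5, 0.4]
opening: 85.5
grip_force: 0.0
```

Run:
```python
from h import *
import pickle
s=ctrl.get_state();p=vision.camera_params('wrist');im=vision.capture('wrist');cv2.imwrite('pics/w2.png',im[:,:,::-1]);pickle.dump(p,open('w2.pkl','wb'))
print(s['time'],s['tcp_pos'],np.degrees(np.arctan2(s['ee_rot'][1][0],s['ee_rot'][0][0])))
for t,z in [('lamp_handle',195),('pad_top',12),('switch_tip',90),('block_hole0',45)]:
    r=vision.place_of(t,'wrist'); print(t,[(np.round(d['xy'],1).tolist(),round(d['conf'],2),on_z(p,d['xy'],z).round(1)) for d in r[:3]])
```

```text
4.3333 [496.69944902 -40.31850145 399.88723755] 90.08330299407007
lamp_handle [([326.8, 157.6], 0.89, array([498.9,   1.5, 195. ]))]
pad_top []
switch_tip []
block_hole0 [([327.4, 139.4], 0.19, array([501. ,   9.7,  45. ]))]
```

View pics/w2.png

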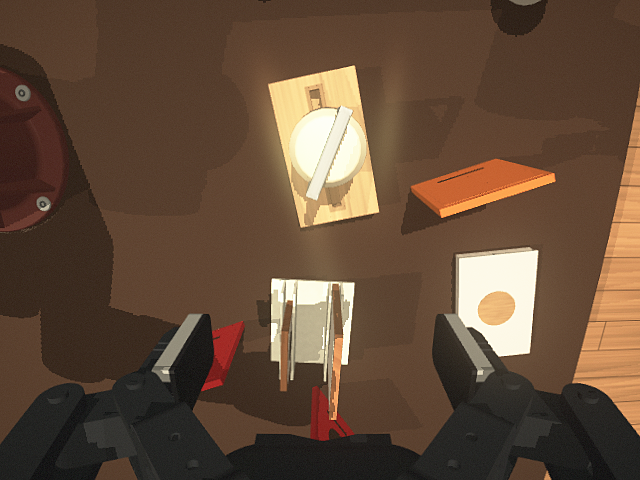

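The wrist view shows the lamp from above. The handle bar runs from (346,108) to (312,198), the block corners are at (269,84), (354,66), (380,212) and (301,228), and the rack is at (312,320).

Run:
```python
from h import *
import pickle
p=pickle.load(open('w2.pkl','rb'))
a=on_z(p,(346,107.5),201);b=on_z(p,(312.5,198),201);m=(a+b)/2;yaw=np.degrees(np.arctan2(*(a-b)[[1,0]]));print(a,b,m,np.linalg.norm(a-b),yaw)
W=[(p,(x*55,y*95,45),np.array([u,v],float)) for x,y,u,v in [(-1,1,269,83.5),(1,1,354,66),(1,-1,379.5,212),(-1,-1,302,226)]]
print('block',fit(W,[497,0,10]))
plan([m[0],m[1],192],yaw)
```

```text
[515.53787476  45.95935278 201.        ] [485.5152345  -35.41573621 201.        ] [500.52655463   5.27180828 201.        ] 86.73675135709965 69.74889376932487
block (array([500.10972906,  -4.25816729,  11.5837984 ]), array([0.5, 0.4, 1.2, 1. , 0.2, 0.3, 0.9, 1.1]))
t 4.58 yaw0 89.9 rotvec [3.000e-04 2.000e-04 3.514e-01] shift [ 0.0457 -0.0122  0.2084] rows 6.0
```

Emit:
send_rows(
  steps=[
    {"dx":0,"dy":0,"dz":0.02,"wx":0,"wy":0,"wz":0.0878},
    {"dx":0,"dy":0,"dz":0.02,"wx":0,"wy":0,"wz":0.0878},
    {"dx":0,"dy":0,"dz":0.02,"wx":0,"wy":0,"wz":0.0878},
    {"dx":0,"dy":0,"dz":0.02,"wx":0,"wy":0,"wz":0.0878},
    {"dx":0.0228,"dy":-0.006,"dz":0.015,"wx":0,"wy":0,"wz":0},
    {"dx":0.0228,"dy":-0.006,"dz":0.015,"wx":0,"wy":0,"wz":0},
    {"dx":0,"dy":0,"dz":0.02,"wx":0,"wy":0,"wz":0},
    {"dx":0,"dy":0,"dz":0.02,"wx":0,"wy":0,"wz":0},
    {"dx":0,"dy":0,"dz":0.02,"wx":0,"wy":0,"wz":0},
    {"dx":0,"dy":0,"dz":0.016,"wx":0,"wy":0,"wz":0},
    {"dx":0,"dy":0,"dz":0.0124,"wx":0,"wy":0,"wz":0},
    {"dx":0,"dy":0,"dz":0.01,"wx":0,"wy":0,"wz":0},
  ],
)

```text
time: 5.58
tcp_pos: [500.4, 5.4, 190.9]
ee_rot: [[0.346, 0.938, -0.001], [0.938, -0.346, 0.0], [-0.0, -0.001, -1.0]]
ft_force: [-0.1, -0.9, -0.1]
opening: 85.4
grip_force: 0.0
```

Emit:
send_rows(
  steps=[
    {"dx":0,"dy":0,"dz":0,"wx":0,"wy":0,"wz":0},
    {"dx":0,"dy":0,"dz":0,"wx":0,"wy":0,"wz":0},
  ],
)

```text
time: 5.75
tcp_pos: [500.8, 5.6, 191.9]
ee_rot: [[0.345, 0.939, -0.0], [0.939, -0.345, 0.0], [-0.0, -0.0, -1.0]]
ft_force: [0.0, 0.5, 0.4]
opening: 85.4
grip_force: 0.0
```

Emit:
send_rows(
  gripper=0,
  steps=[
    {"dx":0,"dy":0,"dz":0,"wx":0,"wy":0,"wz":0},
    {"dx":0,"dy":0,"dz":0,"wx":0,"wy":0,"wz":0},
    {"dx":0,"dy":0,"dz":0,"wx":0,"wy":0,"wz":0},
    {"dx":0,"dy":0,"dz":0,"wx":0,"wy":0,"wz":0},
    {"dx":0,"dy":0,"dz":0,"wx":0,"wy":0,"wz":0},
    {"dx":0,"dy":0,"dz":0,"wx":0,"wy":0,"wz":0},
    {"dx":0,"dy":0,"dz":0,"wx":0,"wy":0,"wz":0},
    {"dx":0,"dy":0,"dz":0,"wx":0,"wy":0,"wz":0},
    {"dx":0,"dy":0,"dz":0,"wx":0,"wy":0,"wz":0},
    {"dx":0,"dy":0,"dz":0,"wx":0,"wy":0,"wz":0},
  ],
)

```text
time: 6.58
tcp_pos: [501.0, 6.0, 191.8]
ee_rot: [[0.345, 0.939, -0.0], [0.939, -0.345, -0.0], [-0.0, -0.0, -1.0]]
ft_force: [-0.2, 0.1, 0.5]
opening: 0.0
grip_force: 0.0
```

The fingers closed on nothing, so I'll look.

Run:
```python
from h import *
a=vision.capture('wrist')[:,:,::-1];b=vision.capture('side')[:,:,::-1]
print(ctrl.get_state()['opening'],ctrl.get_state()['grip_force'])
b=cv2.resize(b[150:350,200:400],(600,600));a=a[:,220:420]
cv2.imwrite('pics/g1.png',np.hstack([cv2.resize(a,(200,480)) if 0 else np.vstack([a,np.zeros((120,200,3),np.uint8)]),b]))
```

```text
-0.23828988183989563 0.0
```

View pics/g1.png

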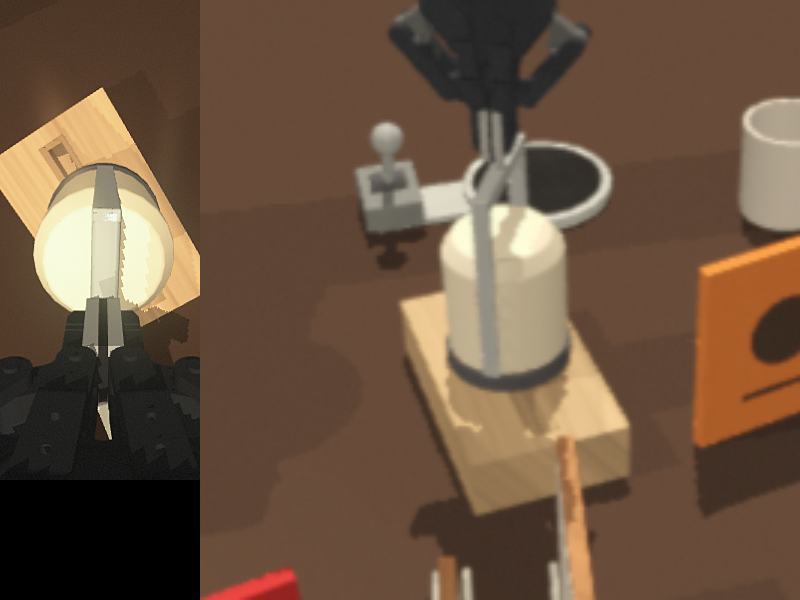

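Run:
```python
from h import *
s=ctrl.get_state();t=np.array(s['tcp_pos']);E=np.array(s['ee_rot'])
D=vision.camera_params('side');w=vision.camera_params('wrist');S=vision.camera_params('scene')
f=lambda X:((proj(D,X)[0]-[200,150])*3+[200,0]).round()
for z in (-17,0,17): 
  print(z,'side crop',f(t-[0,0,z]), 'wrist crop',(proj(w,t-[0,0,z])[0]-[220,0]).round())
print('bar ends', f([515.5,46,201]),f([485.5,-35.4,201]),'foot',f([500.5,5.3,45]))
print(s['qpos'])
# fingertips/bar ends in each camera crops
```

```text
-17 side crop [494. 154.] wrist crop [105. 314.]
0 side crop [496. 176.] wrist crop [105. 296.]
17 side crop [497. 198.] wrist crop [105. 281.]
bar ends [511. 132.] [477. 201.] foot [506. 351.]
[-7.68319980e+00  1.48829200e+01 -1.47049385e+01  6.04148082e+01
  6.19174805e-04  1.02477118e+02]
```

Run:
```python
from h import *
w=vision.camera_params('wrist');S=vision.camera_params('scene');D=vision.camera_params('side');t=ctrl.get_state()['tcp_pos']
a=vision.capture('wrist')[:,:,::-1][150:450,225:425];b=vision.capture('scene')[:,:,::-1][175:275,300:400];c=vision.capture('side')[:,:,::-1][170:270,250:350]
f=lambda im,k:cv2.resize(im,None,fx=k,fy=k,interpolation=cv2.INTER_CUBIC)
cv2.imwrite('pics/g2.png',np.hstack([f(a,2),np.vstack([f(b,3),f(c,3)])]).clip(0,255))
for X in ([515.5,46,201],[485.5,-35.4,201],t-[0,0,17],t): print((proj(S,X)[0]-[300,175])*3+[400,0],(proj(D,X)[0]-[250,170])*3+[400,300],(proj(w,X)[0]-[225,150])*2)
```

```text
[630.01092626 205.55496306] [560.91997151 371.53921971] [199.58312243 118.96648173]
[568.73584341 130.82444194] [526.52850402 440.98509817] [198.34763994 478.17326781]
[596.13690482 198.24096585] [546.98774711 438.18501052] [199.36768877 261.93408965]
[597.89249665 178.71694699] [545.68771342 416.41572169] [199.72825749 292.22143103]
```

View pics/g2.png

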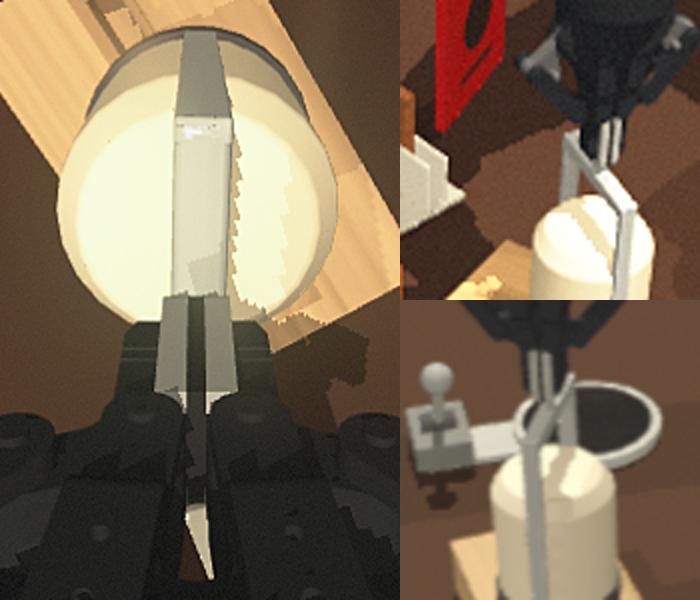

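All three views show the closed fingertips about 3 mm above the bar, at z≈204. So the tips reach about 29 mm less far than stated, and the gripper simply closed above the handle. I'll open, go 30 mm lower and close again.

Emit:
send_rows(
  gripper=1,
  steps=[
    {"dx":0,"dy":0,"dz":0,"wx":0,"wy":0,"wz":0},
    {"dx":0,"dy":0,"dz":0,"wx":0,"wy":0,"wz":0},
    {"dx":0,"dy":0,"dz":0,"wx":0,"wy":0,"wz":0},
    {"dx":0,"dy":0,"dz":0,"wx":0,"wy":0,"wz":0},
    {"dx":0,"dy":0,"dz":0,"wx":0,"wy":0,"wz":0},
    {"dx":0,"dy":0,"dz":0,"wx":0,"wy":0,"wz":0},
    {"dx":0,"dy":0,"dz":0,"wx":0,"wy":0,"wz":0},
    {"dx":0,"dy":0,"dz":0,"wx":0,"wy":0,"wz":0},
  ],
)

```text
time: 7.5
tcp_pos: [501.0, 6.0, 191.8]
ee_rot: [[0.345, 0.939, 0.0], [0.939, -0.345, -0.0], [-0.0, 0.0, -1.0]]
ft_force: [0.2, 0.0, -0.5]
opening: 85.0
grip_force: 0.0
```

Emit:
send_rows(
  steps=[
    {"dx":0,"dy":0,"dz":0.006,"wx":0,"wy":0,"wz":0},
    {"dx":0,"dy":0,"dz":0.006,"wx":0,"wy":0,"wz":0},
    {"dx":0,"dy":0,"dz":0.006,"wx":0,"wy":0,"wz":0},
    {"dx":0,"dy":0,"dz":0.006,"wx":0,"wy":0,"wz":0},
    {"dx":0,"dy":0,"dz":0.006,"wx":0,"wy":0,"wz":0},
    {"dx":0,"dy":0,"dz":0,"wx":0,"wy":0,"wz":0},
  ],
)

```text
time: 8.0
tcp_pos: [500.1, 6.1, 160.3]
ee_rot: [[0.345, 0.939, -0.002], [0.939, -0.345, 0.0], [-0.001, -0.002, -1.0]]
ft_force: [1.0, 0.6, 0.3]
opening: 85.6
grip_force: 0.0
```

Run:
```python
from h import *
s=ctrl.get_state();w=vision.camera_params('wrist');S=vision.camera_params('scene');D=vision.camera_params('side');t=s['tcp_pos'];print(s['time'],t,s['opening'],s['ft_force'])
a=vision.capture('wrist')[:,:,::-1][180:480,120:520];b=vision.capture('scene')[:,:,::-1][165:265,310:410];c=vision.capture('side')[:,:,::-1][170:270,250:350]
f=lambda im,k:cv2.resize(im,None,fx=k,fy=k,interpolation=cv2.INTER_CUBIC)
L=np.vstack([a,np.zeros((300,400,3),np.uint8)])
cv2.imwrite('pics/g3.png',np.hstack([L,np.vstack([f(b,3),f(c,3)])]))
```

```text
8.0 [500.09530996   6.09148196 160.29909091] 85.64888542780453 [0.96533532 0.63688324 0.31723413]
```

View pics/g3.png

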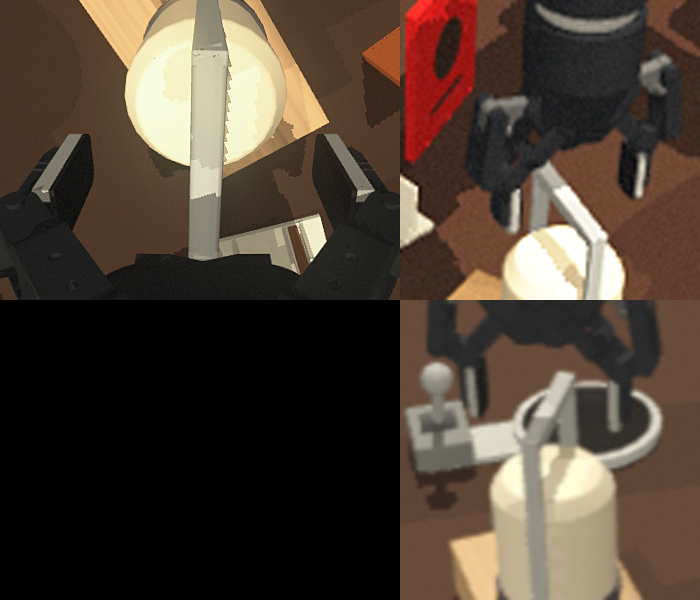

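The tips now stand below the bar on both sides, at z≈188, matching that estimate. Closing.

Emit:
send_rows(
  gripper=0,
  steps=[
    {"dx":0,"dy":0,"dz":0,"wx":0,"wy":0,"wz":0},
    {"dx":0,"dy":0,"dz":0,"wx":0,"wy":0,"wz":0},
    {"dx":0,"dy":0,"dz":0,"wx":0,"wy":0,"wz":0},
    {"dx":0,"dy":0,"dz":0,"wx":0,"wy":0,"wz":0},
    {"dx":0,"dy":0,"dz":0,"wx":0,"wy":0,"wz":0},
    {"dx":0,"dy":0,"dz":0,"wx":0,"wy":0,"wz":0},
    {"dx":0,"dy":0,"dz":0,"wx":0,"wy":0,"wz":0},
    {"dx":0,"dy":0,"dz":0,"wx":0,"wy":0,"wz":0},
    {"dx":0,"dy":0,"dz":0,"wx":0,"wy":0,"wz":0},
  ],
)

```text
time: 8.9
tcp_pos: [501.1, 6.1, 162.0]
ee_rot: [[0.345, 0.939, 0.0], [0.939, -0.345, 0.0], [0.0, 0.0, -1.0]]
ft_force: [-0.4, 1.4, 2.6]
opening: 10.8
grip_force: 59.3
```

Emit:
send_rows(
  steps=[
    {"dx":0,"dy":0,"dz":-0.005,"wx":0,"wy":0,"wz":0},
    {"dx":0,"dy":0,"dz":-0.01,"wx":0,"wy":0,"wz":0},
    {"dx":0,"dy":0,"dz":-0.015,"wx":0,"wy":0,"wz":0},
    {"dx":0,"dy":0,"dz":-0.015,"wx":0,"wy":0,"wz":0},
    {"dx":0,"dy":0,"dz":-0.015,"wx":0,"wy":0,"wz":0},
    {"dx":0,"dy":0,"dz":0,"wx":0,"wy":0,"wz":0},
    {"dx":0,"dy":0,"dz":0,"wx":0,"wy":0,"wz":0},
  ],
)

```text
time: 9.48
tcp_pos: [501.4, 5.9, 222.3]
ee_rot: [[0.345, 0.939, 0.001], [0.939, -0.345, -0.0], [0.0, 0.001, -1.0]]
ft_force: [-0.1, -0.1, -5.1]
opening: 10.9
grip_force: 58.5
```

The lamp is held (10.8 mm opening, 59 N grip, about 5 N load). Now I'll locate the pad and switch precisely.

Run:
```python
from h import *
S=vision.camera_params('scene');D=vision.camera_params('side')
for n,p,(x0,x1,y0,y1) in [('scene',S,(400,520,340,425)),('side',D,(270,350,190,232))]:
    im=cv2.imread(f'pics/{n}0.png')[y0:y1,x0:x1];im=cv2.resize(im,None,fx=4,fy=4,interpolation=cv2.INTER_CUBIC)
    for th in (90,120,150):
        m=(im.min(2)>th).astype(np.uint8)
        cs,h=cv2.findContours(m,cv2.RETR_CCOMP,cv2.CHAIN_APPROX_NONE)
        c=[c for c,hh in zip(cs,h[0]) if hh[3]>=0]
        if not c: continue
        c=max(c,key=cv2.contourArea)[:,0]
        P=np.array([on_z(p,((u+.5)/4-.5+x0,(v+.5)/4-.5+y0),12)[:2] for u,v in c])
        r=least_squares(lambda q:np.hypot(*(P-q[:2]).T)-q[2],[550,280,60],loss='soft_l1').x
        print(n,th,r.round(1),len(c))
bs=[(S,(475.5,311.5)),(D,(262.3,196))]
for c in ('scene','side'):
    vision.capture(c)
    print(c,[(np.round(d['xy'],1).tolist(),round(d['conf'],2)) for d in vision.place_of('switch_tip',c)[:2]],[(np.round(d['bbox'],1).tolist(),round(d['conf'],2)) for d in vision.find_in('switch_tip',c)[:2]])
print(tri(bs),[on_z(p,uv,89).round() for p,uv in bs])
# ball by colour in both
plan([550,278,222],70)
```

```text
scene 90 [551.1 282.9  57. ] 613
scene 120 [551.1 282.9  57.4] 613
scene 150 [551.1 282.9  57.7] 617
side 90 [564.  283.1  48.2] 295
side 120 [565.4 279.   67.2] 93
side 150 [554.  284.7  56.1] 105
scene [([473.3, 313.9], 0.73)] [([475.7, 321.4, 9.6, 23.7], 0.51), ([270.9, 221.6, 35.9, 75.0], 0.44)]
side [([262.2, 194.0], 0.56)] [([398.6, 203.1, 35.3, 42.2], 0.59), ([262.4, 200.0, 7.9, 17.8], 0.41)]
[427.11713457 241.8844204   90.82850368] [array([423., 241.,  89.]), array([428., 243.,  89.])]
t 9.78 yaw0 69.8 rotvec [-0.0014  0.0003 -0.0027] shift [ 0.2725 -0.0465 -0.0009] rows 7.0
```

Emit:
send_rows(
  steps=[
    {"dx":0.01,"dy":-0.0018,"dz":0,"wx":0,"wy":0,"wz":0},
    {"dx":0.02,"dy":-0.0035,"dz":0,"wx":0,"wy":0,"wz":0},
    {"dx":0.028,"dy":-0.005,"dz":0,"wx":0,"wy":0,"wz":0},
    {"dx":0.028,"dy":-0.005,"dz":0,"wx":0,"wy":0,"wz":0},
    {"dx":0.028,"dy":-0.005,"dz":0,"wx":0,"wy":0,"wz":0},
    {"dx":0.028,"dy":-0.005,"dz":0,"wx":0,"wy":0,"wz":0},
    {"dx":0.028,"dy":-0.005,"dz":0,"wx":0,"wy":0,"wz":0},
    {"dx":0.028,"dy":-0.005,"dz":0,"wx":0,"wy":0,"wz":0},
    {"dx":0.028,"dy":-0.005,"dz":0,"wx":0,"wy":0,"wz":0},
    {"dx":0.025,"dy":-0.0044,"dz":0,"wx":0,"wy":0,"wz":0},
    {"dx":0.016,"dy":-0.0028,"dz":0,"wx":0,"wy":0,"wz":0},
    {"dx":0.0103,"dy":-0.0018,"dz":0,"wx":0,"wy":0,"wz":0},
  ],
)

```text
time: 10.78
tcp_pos: [549.9, 286.1, 221.1]
ee_rot: [[0.343, 0.939, -0.001], [0.939, -0.343, 0.001], [0.0, -0.001, -1.0]]
ft_force: [-0.7, 0.5, -4.9]
opening: 10.9
grip_force: 58.6
```

Emit:
send_rows(
  steps=[
    {"dx":0,"dy":0,"dz":0.006,"wx":0,"wy":0,"wz":0},
    {"dx":0,"dy":0,"dz":0.012,"wx":0,"wy":0,"wz":0},
    {"dx":0,"dy":0,"dz":0.012,"wx":0,"wy":0,"wz":0},
    {"dx":0,"dy":0,"dz":0.012,"wx":0,"wy":0,"wz":0},
    {"dx":0,"dy":0,"dz":0.012,"wx":0,"wy":0,"wz":0},
    {"dx":0,"dy":0,"dz":0.012,"wx":0,"wy":0,"wz":0},
    {"dx":0,"dy":0,"dz":0.01,"wx":0,"wy":0,"wz":0},
    {"dx":0,"dy":0,"dz":0.006,"wx":0,"wy":0,"wz":0},
    {"dx":0,"dy":0,"dz":0.003,"wx":0,"wy":0,"wz":0},
    {"dx":0,"dy":0,"dz":0.002,"wx":0,"wy":0,"wz":0},
    {"dx":0,"dy":0,"dz":0,"wx":0,"wy":0,"wz":0},
  ],
)

```text
time: 11.7
tcp_pos: [550.4, 283.2, 134.8]
ee_rot: [[0.345, 0.939, 0.0], [0.939, -0.345, -0.0], [-0.0, 0.0, -1.0]]
ft_force: [0.2, -0.1, -4.2]
opening: 10.6
grip_force: 58.5
```

Emit:
send_rows(
  steps=[
    {"dx":0,"dy":0,"dz":0.002,"wx":0,"wy":0,"wz":0},
    {"dx":0,"dy":0,"dz":0.0015,"wx":0,"wy":0,"wz":0},
    {"dx":0,"dy":0,"dz":0.001,"wx":0,"wy":0,"wz":0},
    {"dx":0,"dy":0,"dz":0.0005,"wx":0,"wy":0,"wz":0},
    {"dx":0,"dy":0,"dz":0,"wx":0,"wy":0,"wz":0},
  ],
)

```text
time: 12.12
tcp_pos: [550.2, 283.3, 129.8]
ee_rot: [[0.345, 0.939, 0.0], [0.939, -0.345, -0.0], [-0.0, 0.0, -1.0]]
ft_force: [-0.1, -1.0, -5.3]
opening: 10.7
grip_force: 58.5
```

Emit:
send_rows(
  steps=[
    {"dx":0,"dy":0,"dz":0.0005,"wx":0,"wy":0,"wz":0},
    {"dx":0,"dy":0,"dz":0.0005,"wx":0,"wy":0,"wz":0},
    {"dx":0,"dy":0,"dz":0,"wx":0,"wy":0,"wz":0},
  ],
)

```text
time: 12.37
tcp_pos: [550.5, 283.3, 129.1]
ee_rot: [[0.345, 0.939, 0.001], [0.939, -0.345, 0.0], [0.0, 0.001, -1.0]]
ft_force: [0.8, -0.7, -3.0]
opening: 10.9
grip_force: 58.8
```

Emit:
send_rows(
  steps=[
    {"dx":0,"dy":0,"dz":0.0005,"wx":0,"wy":0,"wz":0},
    {"dx":0,"dy":0,"dz":0.0005,"wx":0,"wy":0,"wz":0},
    {"dx":0,"dy":0,"dz":0,"wx":0,"wy":0,"wz":0},
    {"dx":0,"dy":0,"dz":0,"wx":0,"wy":0,"wz":0},
  ],
)

```text
time: 12.7
tcp_pos: [550.7, 283.4, 129.0]
ee_rot: [[0.345, 0.939, 0.001], [0.939, -0.345, 0.0], [0.001, 0.001, -1.0]]
ft_force: [-3.1, -1.2, 7.1]
opening: 10.8
grip_force: 60.1
```

It has touched down: the force reversed to +7 N. Release and rise.

Emit:
send_rows(
  gripper=0.6,
  steps=[
    {"dx":0,"dy":0,"dz":0,"wx":0,"wy":0,"wz":0},
    {"dx":0,"dy":0,"dz":0,"wx":0,"wy":0,"wz":0},
    {"dx":0,"dy":0,"dz":0,"wx":0,"wy":0,"wz":0},
    {"dx":0,"dy":0,"dz":0,"wx":0,"wy":0,"wz":0},
    {"dx":0,"dy":0,"dz":0,"wx":0,"wy":0,"wz":0},
    {"dx":0,"dy":0,"dz":0,"wx":0,"wy":0,"wz":0},
  ],
)

```text
time: 13.2
tcp_pos: [550.3, 283.3, 127.8]
ee_rot: [[0.345, 0.939, -0.0], [0.939, -0.345, 0.0], [0.0, -0.0, -1.0]]
ft_force: [0.6, 0.8, -0.2]
opening: 51.5
grip_force: 0.0
```

Emit:
send_rows(
  steps=[
    {"dx":0,"dy":0,"dz":-0.01,"wx":0,"wy":0,"wz":0},
    {"dx":0,"dy":0,"dz":-0.02,"wx":0,"wy":0,"wz":0},
    {"dx":0,"dy":0,"dz":-0.025,"wx":0,"wy":0,"wz":0},
    {"dx":0,"dy":0,"dz":-0.03,"wx":0,"wy":0,"wz":0},
    {"dx":0,"dy":0,"dz":-0.03,"wx":0,"wy":0,"wz":0},
    {"dx":0,"dy":0,"dz":-0.03,"wx":0,"wy":0,"wz":0},
    {"dx":0,"dy":0,"dz":-0.03,"wx":0,"wy":0,"wz":0},
    {"dx":0,"dy":0,"dz":-0.03,"wx":0,"wy":0,"wz":0},
    {"dx":0,"dy":0,"dz":-0.03,"wx":0,"wy":0,"wz":0},
  ],
)

```text
time: 13.95
tcp_pos: [549.8, 283.1, 365.3]
ee_rot: [[0.345, 0.939, 0.001], [0.939, -0.345, 0.0], [0.001, 0.001, -1.0]]
ft_force: [0.8, -0.1, 0.0]
opening: 51.3
grip_force: 0.0
```

Run:
```python
from h import *
S=vision.camera_params('scene');D=vision.camera_params('side')
cv2.imwrite('pics/s2.png',vision.capture('scene')[:,:,::-1])
for t in('lamp','block_hole0','picture_grip'): print(t,[(np.round(d['xy'],1).tolist(),round(d['conf'],2),on_z(S,d['xy'],{'lamp':12,'block_hole0':45,'picture_grip':156}[t]).round()) for d in vision.place_of(t,'scene')[:3]])
a=np.radians(-3);print('picture slot nominal',477.9+35*np.cos(a),-281.8+35*np.sin(a))
plan([512,-250,380],90)
```

```text
lamp [([449.7, 382.0], 0.98, array([546., 282.,  12.])), ([359.5, 281.2], 0.59, array([463., -30.,  12.]))]
block_hole0 [([358.9, 284.7], 0.77, array([500.,  -2.,  45.])), ([448.8, 383.5], 0.65, array([574., 293.,  45.]))]
picture_grip [([324.4, 157.8], 0.9, array([ 311., -300.,  156.])), ([271.4, 194.9], 0.81, array([ 516., -269.,  156.])), ([218.7, 168.5], 0.62, array([ 536., -444.,  156.]))]
picture slot nominal 512.85203371641 -283.63175846850305
t 14.15 yaw0 69.8 rotvec [ 0.0019 -0.0011 -0.3518] shift [-0.5334 -0.0386 -0.0159] rows 14.0
```

Emit:
send_rows(
  steps=[
    {"dx":0,"dy":0,"dz":0,"wx":0,"wy":0,"wz":-0.0704},
    {"dx":0,"dy":0,"dz":0,"wx":0,"wy":0,"wz":-0.0704},
    {"dx":0,"dy":0,"dz":0,"wx":0,"wy":0,"wz":-0.0704},
    {"dx":0,"dy":0,"dz":0,"wx":0,"wy":0,"wz":-0.0704},
    {"dx":0,"dy":0,"dz":0,"wx":0,"wy":0,"wz":-0.0704},
    {"dx":-0.02,"dy":-0.003,"dz":0,"wx":0,"wy":0,"wz":0},
    {"dx":-0.04,"dy":-0.0025,"dz":0,"wx":0,"wy":0,"wz":0},
    {"dx":-0.04,"dy":-0.0025,"dz":0,"wx":0,"wy":0,"wz":0},
    {"dx":-0.04,"dy":-0.0025,"dz":0,"wx":0,"wy":0,"wz":0},
    {"dx":-0.04,"dy":-0.0025,"dz":0,"wx":0,"wy":0,"wz":0},
    {"dx":-0.04,"dy":-0.0025,"dz":0,"wx":0,"wy":0,"wz":0},
    {"dx":-0.04,"dy":-0.0025,"dz":0,"wx":0,"wy":0,"wz":0},
  ],
)

```text
time: 15.15
tcp_pos: [531.1, 21.6, 361.9]
ee_rot: [[-0.0, 1.0, -0.002], [1.0, 0.0, 0.0], [0.0, -0.002, -1.0]]
ft_force: [0.4, 0.6, 1.2]
opening: 51.4
grip_force: 0.0
```

Emit:
send_rows(
  steps=[
    {"dx":-0.04,"dy":-0.0025,"dz":0,"wx":0,"wy":0,"wz":0},
    {"dx":-0.04,"dy":-0.0025,"dz":0,"wx":0,"wy":0,"wz":0},
    {"dx":-0.04,"dy":-0.0025,"dz":0,"wx":0,"wy":0,"wz":0},
    {"dx":-0.04,"dy":-0.0025,"dz":0,"wx":0,"wy":0,"wz":0},
    {"dx":-0.04,"dy":-0.0025,"dz":0,"wx":0,"wy":0,"wz":0},
    {"dx":-0.04,"dy":-0.0025,"dz":0,"wx":0,"wy":0,"wz":0},
    {"dx":-0.04,"dy":-0.0025,"dz":0,"wx":0,"wy":0,"wz":0},
    {"dx":-0.04,"dy":-0.0025,"dz":0,"wx":0,"wy":0,"wz":0},
    {"dx":-0.02,"dy":-0.001,"dz":0,"wx":0,"wy":0,"wz":0},
    {"dx":0,"dy":0,"dz":0,"wx":0,"wy":0,"wz":0},
  ],
)

```text
time: 15.98
tcp_pos: [510.0, -320.6, 360.5]
ee_rot: [[0.004, 1.0, -0.003], [1.0, -0.004, 0.001], [0.001, -0.003, -1.0]]
ft_force: [0.3, 0.0, -0.3]
opening: 51.1
grip_force: 0.0
```

Run:
```python
from h import *
import pickle
s=ctrl.get_state();p=vision.camera_params('wrist');im=vision.capture('wrist')[:,:,::-1];cv2.imwrite('pics/w3full.png',im);pickle.dump(p,open('w3.pkl','wb'))
print(s['time'],s['tcp_pos'],s['ee_rot'][0])
print([(np.round(d['xy'],1).tolist(),round(d['conf'],2),on_z(p,d['xy'],156).round(1)) for d in vision.place_of('picture_grip','wrist')[:3]])
c=proj(p,[513,-272,156])[0].round().astype(int);print(c)
x0,y0=c[0]-100,max(c[1]-100,0);print(x0,y0)
cr=im[y0:y0+200,max(x0,0):x0+200]
cv2.imwrite('pics/w3.png',cv2.resize(cr,None,fx=3,fy=3,interpolation=cv2.INTER_CUBIC))
```

```text
15.9833 [ 509.97964357 -320.60501132  360.49539564] [ 0.00414323  0.99998737 -0.00284639]
[([323.6, 154.5], 0.72, array([ 508.9, -275.7,  156. ])), ([116.2, 186.4], 0.62, array([ 308.1, -303.7,  156. ])), ([329.1, 327.4], 0.61, array([ 514.2, -457. ,  156. ]))]
[328 150]
228 50
```

View pics/w3.png

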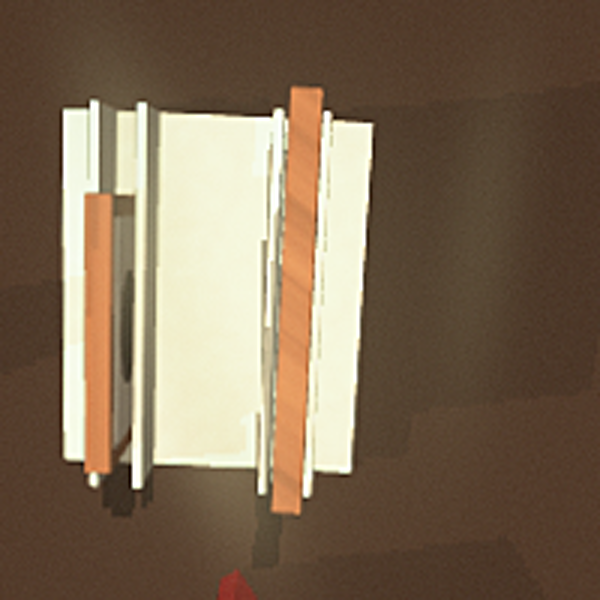

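The enlarged wrist view shows the tall picture's upper edge from crop (306,88) to (286,513), in the rack's right-hand (+x) slot. The shorter picture is in the left slot at (98,335).

Run:
```python
from h import *
import pickle
p=pickle.load(open('w3.pkl','rb'))
f=lambda u,v:((u+.5)/3-.5+228,(v+.5)/3-.5+50)
a=on_z(p,f(306,88),156);b=on_z(p,f(286,513),156);m=(a+b)/2;yaw=np.degrees(np.arctan2(*(a-b)[[1,0]]));print(a,b,m,np.linalg.norm(a-b),yaw)
Rk=[(p,(x*65,y*75,6),np.array(f(u,v))) for x,y,u,v in [(-1,1,63,108),(1,1,373,123),(1,-1,351,472),(-1,-1,64,460)]]
print('rack',fit(Rk,[478,-282,-3]))
plan([m[0],m[1],122],yaw)
```

```text
[ 514.4751954  -209.92629164  156.        ] [ 508.1322455  -339.01664965  156.        ] [ 511.30372045 -274.47147065  156.        ] 129.2460968222862 87.1869920151641
rack (array([ 476.04682289, -281.87843516,   -2.92577319]), array([0.2, 0.1, 0.2, 0.2, 0. , 0.3, 0.1, 0.1]))
t 16.08 yaw0 89.9 rotvec [-0.0019 -0.0018  0.0477] shift [ 0.0424 -0.0015  0.2395] rows 7.0
```

Emit:
send_rows(
  steps=[
    {"dx":0,"dy":0,"dz":0.02,"wx":0,"wy":0,"wz":0.0477},
    {"dx":0.0212,"dy":-0.0008,"dz":0.02,"wx":0,"wy":0,"wz":0},
    {"dx":0.0212,"dy":-0.0007,"dz":0.02,"wx":0,"wy":0,"wz":0},
    {"dx":0,"dy":0,"dz":0.03,"wx":0,"wy":0,"wz":0},
    {"dx":0,"dy":0,"dz":0.03,"wx":0,"wy":0,"wz":0},
    {"dx":0,"dy":0,"dz":0.03,"wx":0,"wy":0,"wz":0},
    {"dx":0,"dy":0,"dz":0.02,"wx":0,"wy":0,"wz":0},
    {"dx":0,"dy":0,"dz":0.02,"wx":0,"wy":0,"wz":0},
    {"dx":0,"dy":0,"dz":0.02,"wx":0,"wy":0,"wz":0},
    {"dx":0,"dy":0,"dz":0.015,"wx":0,"wy":0,"wz":0},
    {"dx":0,"dy":0,"dz":0.0145,"wx":0,"wy":0,"wz":0},
    {"dx":0,"dy":0,"dz":0,"wx":0,"wy":0,"wz":0},
  ],
)

```text
time: 17.08
tcp_pos: [510.2, -271.4, 120.7]
ee_rot: [[0.046, 0.999, -0.004], [0.999, -0.046, 0.003], [0.003, -0.004, -1.0]]
ft_force: [-0.2, 0.6, -0.2]
opening: 51.1
grip_force: 0.0
```

Emit:
send_rows(
  gripper=0,
  steps=[
    {"dx":0,"dy":0,"dz":0,"wx":0,"wy":0,"wz":0},
    {"dx":0,"dy":0,"dz":0,"wx":0,"wy":0,"wz":0},
    {"dx":0,"dy":0,"dz":0,"wx":0,"wy":0,"wz":0},
    {"dx":0,"dy":0,"dz":0,"wx":0,"wy":0,"wz":0},
    {"dx":0,"dy":0,"dz":0,"wx":0,"wy":0,"wz":0},
    {"dx":0,"dy":0,"dz":0,"wx":0,"wy":0,"wz":0},
    {"dx":0,"dy":0,"dz":0,"wx":0,"wy":0,"wz":0},
    {"dx":0,"dy":0,"dz":0,"wx":0,"wy":0,"wz":0},
  ],
)

```text
time: 17.75
tcp_pos: [512.7, -274.5, 124.7]
ee_rot: [[0.047, 0.999, 0.002], [0.999, -0.047, -0.001], [-0.001, 0.002, -1.0]]
ft_force: [0.0, 1.0, 6.8]
opening: 8.6
grip_force: 60.3
```

Emit:
send_rows(
  steps=[
    {"dx":0,"dy":0,"dz":-0.005,"wx":0,"wy":0,"wz":0},
    {"dx":0,"dy":0,"dz":-0.01,"wx":0,"wy":0,"wz":0},
    {"dx":0,"dy":0,"dz":-0.01,"wx":0,"wy":0,"wz":0},
    {"dx":0,"dy":0,"dz":-0.01,"wx":0,"wy":0,"wz":0},
    {"dx":0,"dy":0,"dz":-0.01,"wx":0,"wy":0,"wz":0},
    {"dx":0,"dy":0,"dz":-0.01,"wx":0,"wy":0,"wz":0},
    {"dx":0,"dy":0,"dz":-0.015,"wx":0,"wy":0,"wz":0},
    {"dx":0,"dy":0,"dz":-0.015,"wx":0,"wy":0,"wz":0},
    {"dx":0,"dy":0,"dz":-0.015,"wx":0,"wy":0,"wz":0},
    {"dx":0,"dy":0,"dz":-0.01,"wx":0,"wy":0,"wz":0},
    {"dx":0,"dy":0,"dz":0,"wx":0,"wy":0,"wz":0},
    {"dx":0,"dy":0,"dz":0,"wx":0,"wy":0,"wz":0},
  ],
)

```text
time: 18.75
tcp_pos: [512.1, -274.4, 233.6]
ee_rot: [[0.047, 0.999, 0.001], [0.999, -0.047, -0.001], [-0.0, 0.001, -1.0]]
ft_force: [0.6, 0.3, -3.0]
opening: 8.3
grip_force: 59.2
```

Run:
```python
from h import *
S=vision.camera_params('scene');D=vision.camera_params('side')
s=ctrl.get_state();t=np.array(s['tcp_pos']);print(s['time'],t,s['opening'],s['grip_force'])
a=vision.capture('side')[:,:,::-1];b=vision.capture('scene')[:,:,::-1];w=vision.capture('wrist')[:,:,::-1]
cv2.imwrite('pics/side3.png',a);cv2.imwrite('pics/scene3.png',b);cv2.imwrite('pics/wrist3.png',w)
plan([500.2,-4.4,t[2]],101.8)
```

```text
18.75 [ 512.13977025 -274.41827259  233.63455037] 8.317338092703823 59.19759392738342
t 18.9 yaw0 87.3 rotvec [-0.0013 -0.0011 -0.2534] shift [ 0.2662  0.0441 -0.0013] rows 7.0
```

Emit:
send_rows(
  steps=[
    {"dx":0,"dy":0,"dz":0,"wx":0,"wy":0,"wz":-0.0634},
    {"dx":0,"dy":0,"dz":0,"wx":0,"wy":0,"wz":-0.0634},
    {"dx":0,"dy":0,"dz":0,"wx":0,"wy":0,"wz":-0.0633},
    {"dx":0,"dy":0,"dz":0,"wx":0,"wy":0,"wz":-0.0633},
    {"dx":0.018,"dy":0.003,"dz":0,"wx":0,"wy":0,"wz":0},
    {"dx":0.037,"dy":0.006,"dz":0,"wx":0,"wy":0,"wz":0},
    {"dx":0.037,"dy":0.006,"dz":0,"wx":0,"wy":0,"wz":0},
    {"dx":0.037,"dy":0.006,"dz":0,"wx":0,"wy":0,"wz":0},
    {"dx":0.037,"dy":0.006,"dz":0,"wx":0,"wy":0,"wz":0},
    {"dx":0.037,"dy":0.006,"dz":0,"wx":0,"wy":0,"wz":0},
    {"dx":0.036,"dy":0.006,"dz":0,"wx":0,"wy":0,"wz":0},
    {"dx":0.0272,"dy":0.0051,"dz":0,"wx":0,"wy":0,"wz":0},
  ],
)

```text
time: 19.9
tcp_pos: [499.5, -2.0, 232.7]
ee_rot: [[-0.205, 0.979, -0.001], [0.979, 0.205, 0.001], [0.001, -0.001, -1.0]]
ft_force: [-0.5, -0.3, -1.3]
opening: 7.8
grip_force: 59.2
```

Emit:
send_rows(
  steps=[
    {"dx":0,"dy":0,"dz":0.015,"wx":0,"wy":0,"wz":0},
    {"dx":0,"dy":0,"dz":0.015,"wx":0,"wy":0,"wz":0},
    {"dx":0,"dy":0,"dz":0.013,"wx":0,"wy":0,"wz":0},
    {"dx":0,"dy":0,"dz":0.01,"wx":0,"wy":0,"wz":0},
    {"dx":0,"dy":0,"dz":0.005,"wx":0,"wy":0,"wz":0},
    {"dx":0,"dy":0,"dz":0,"wx":0,"wy":0,"wz":0},
  ],
)

```text
time: 20.4
tcp_pos: [499.8, -4.7, 174.0]
ee_rot: [[-0.204, 0.979, -0.002], [0.979, 0.204, 0.0], [0.001, -0.002, -1.0]]
ft_force: [-0.3, -0.2, -2.1]
opening: 8.5
grip_force: 59.1
```

Run:
```python
from h import *
import pickle
S=vision.camera_params('scene');D=vision.camera_params('side')
s=ctrl.get_state();t=np.array(s['tcp_pos']);E=np.array(s['ee_rot']);print(s['time'],t,s['ft_force'],np.degrees(np.arctan2(E[1,0],E[0,0])))
a=vision.capture('side')[:,:,::-1];b=vision.capture('scene')[:,:,::-1];p=vision.camera_params('wrist');w=vision.capture('wrist')[:,:,::-1]
f=lambda im,x,y,W,k:cv2.resize(im[y:y+W,x:x+W],None,fx=k,fy=k,interpolation=cv2.INTER_CUBIC)
L=f(w,180,0,300,4/3);L=np.vstack([L,np.zeros((200,400,3),np.uint8)])
cv2.imwrite('pics/g4.png',np.hstack([L,np.vstack([f(b,305,225,100,3),f(a,255,225,100,3)])]))
pickle.dump((p,t),open('g4.pkl','wb'))
for z in(45,): print((proj(S,[500,-4.4,z])[0]-[305,225])*3+[400,0],(proj(D,[500,-4.4,z])[0]-[255,225])*3+[400,300],(proj(p,[500,-4.4,z])[0]-[180,0])*4/3)
```

```text
20.4 [499.75713247  -4.67225722 174.03710132] [-0.31972166 -0.17489206 -2.05037005] 101.78253947415632
[558.99697907 177.86958529] [541.2216463  434.97639221] [192.01245228 295.61062364]
```

View pics/g4.png

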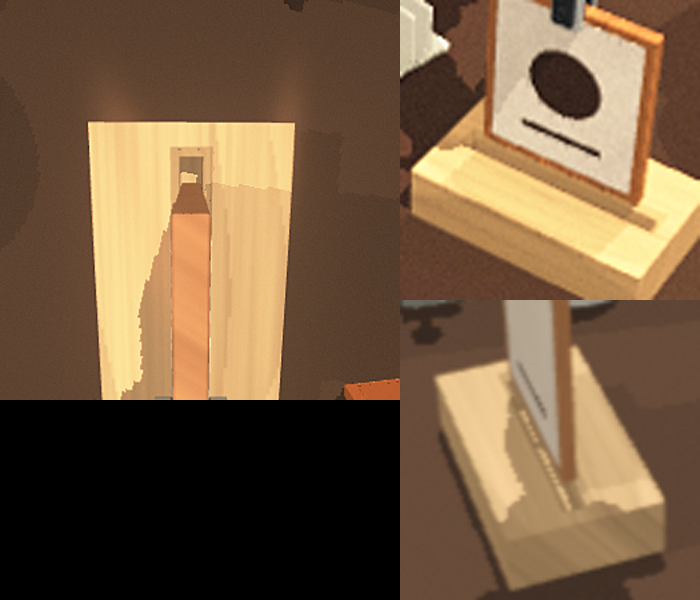

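All three views show the picture directly over the groove: in the wrist crop the groove mouth is centred at x≈192 and the picture's lower edge at ≈191. Lowering it in.

Emit:
send_rows(
  steps=[
    {"dx":0,"dy":0,"dz":0.003,"wx":0,"wy":0,"wz":0},
    {"dx":0,"dy":0,"dz":0.003,"wx":0,"wy":0,"wz":0},
    {"dx":0,"dy":0,"dz":0.003,"wx":0,"wy":0,"wz":0},
    {"dx":0,"dy":0,"dz":0.003,"wx":0,"wy":0,"wz":0},
    {"dx":0,"dy":0,"dz":0.003,"wx":0,"wy":0,"wz":0},
    {"dx":0,"dy":0,"dz":0.003,"wx":0,"wy":0,"wz":0},
    {"dx":0,"dy":0,"dz":0,"wx":0,"wy":0,"wz":0},
  ],
)

```text
time: 21.13
tcp_pos: [500.2, -4.6, 156.6]
ee_rot: [[-0.204, 0.979, -0.001], [0.979, 0.204, 0.0], [0.0, -0.001, -1.0]]
ft_force: [0.8, 0.7, -1.3]
opening: 8.2
grip_force: 59.1
```

Emit:
send_rows(
  steps=[
    {"dx":0,"dy":0,"dz":0.003,"wx":0,"wy":0,"wz":0},
    {"dx":0,"dy":0,"dz":0.003,"wx":0,"wy":0,"wz":0},
    {"dx":0,"dy":0,"dz":0.003,"wx":0,"wy":0,"wz":0},
    {"dx":0,"dy":0,"dz":0.002,"wx":0,"wy":0,"wz":0},
    {"dx":0,"dy":0,"dz":0.002,"wx":0,"wy":0,"wz":0},
    {"dx":0,"dy":0,"dz":0,"wx":0,"wy":0,"wz":0},
  ],
)

```text
time: 21.63
tcp_pos: [500.4, -4.7, 143.9]
ee_rot: [[-0.204, 0.979, -0.001], [0.979, 0.204, 0.0], [0.0, -0.001, -1.0]]
ft_force: [-0.7, 0.4, -0.8]
opening: 8.5
grip_force: 59.2
```

Smooth and unloaded so far, with the lower edge at z≈25. About 8 mm to go.

Emit:
send_rows(
  steps=[
    {"dx":0,"dy":0,"dz":0.002,"wx":0,"wy":0,"wz":0},
    {"dx":0,"dy":0,"dz":0.002,"wx":0,"wy":0,"wz":0},
    {"dx":0,"dy":0,"dz":0.001,"wx":0,"wy":0,"wz":0},
    {"dx":0,"dy":0,"dz":0.001,"wx":0,"wy":0,"wz":0},
    {"dx":0,"dy":0,"dz":0,"wx":0,"wy":0,"wz":0},
  ],
)

```text
time: 22.05
tcp_pos: [500.5, -4.7, 138.1]
ee_rot: [[-0.204, 0.979, -0.0], [0.979, 0.204, 0.0], [0.0, -0.0, -1.0]]
ft_force: [0.5, 0.1, -1.5]
opening: 8.2
grip_force: 59.2
```

Emit:
send_rows(
  steps=[
    {"dx":0,"dy":0,"dz":0.001,"wx":0,"wy":0,"wz":0},
    {"dx":0,"dy":0,"dz":0.001,"wx":0,"wy":0,"wz":0},
    {"dx":0,"dy":0,"dz":0,"wx":0,"wy":0,"wz":0},
    {"dx":0,"dy":0,"dz":0,"wx":0,"wy":0,"wz":0},
  ],
)

```text
time: 22.38
tcp_pos: [500.6, -4.7, 136.3]
ee_rot: [[-0.204, 0.979, -0.0], [0.979, 0.204, 0.0], [0.0, -0.0, -1.0]]
ft_force: [0.2, 0.4, -2.2]
opening: 8.2
grip_force: 59.2
```

Emit:
send_rows(
  steps=[
    {"dx":0,"dy":0,"dz":0.001,"wx":0,"wy":0,"wz":0},
    {"dx":0,"dy":0,"dz":0.0005,"wx":0,"wy":0,"wz":0},
    {"dx":0,"dy":0,"dz":0.0005,"wx":0,"wy":0,"wz":0},
    {"dx":0,"dy":0,"dz":0,"wx":0,"wy":0,"wz":0},
    {"dx":0,"dy":0,"dz":0,"wx":0,"wy":0,"wz":0},
  ],
)

```text
time: 22.8
tcp_pos: [501.6, -4.5, 135.6]
ee_rot: [[-0.205, 0.979, 0.003], [0.979, 0.205, 0.0], [-0.0, 0.003, -1.0]]
ft_force: [-1.6, 1.9, 10.7]
opening: 8.2
grip_force: 61.0
```

Contact at the expected bottom (z≈135.6, force +10.7 N). Release, rise, and plan the switch push.

Emit:
send_rows(
  gripper=0.5,
  steps=[
    {"dx":0,"dy":0,"dz":0,"wx":0,"wy":0,"wz":0},
    {"dx":0,"dy":0,"dz":0,"wx":0,"wy":0,"wz":0},
    {"dx":0,"dy":0,"dz":0,"wx":0,"wy":0,"wz":0},
    {"dx":0,"dy":0,"dz":0,"wx":0,"wy":0,"wz":0},
    {"dx":0,"dy":0,"dz":0,"wx":0,"wy":0,"wz":0},
    {"dx":0,"dy":0,"dz":0,"wx":0,"wy":0,"wz":0},
  ],
)

```text
time: 23.3
tcp_pos: [500.6, -4.7, 134.2]
ee_rot: [[-0.204, 0.979, -0.0], [0.979, 0.204, -0.0], [0.0, -0.0, -1.0]]
ft_force: [-0.3, -0.1, -0.6]
opening: 42.7
grip_force: 0.0
```

Emit:
send_rows(
  steps=[
    {"dx":0,"dy":0,"dz":-0.005,"wx":0,"wy":0,"wz":0},
    {"dx":0,"dy":0,"dz":-0.01,"wx":0,"wy":0,"wz":0},
    {"dx":0,"dy":0,"dz":-0.02,"wx":0,"wy":0,"wz":0},
    {"dx":0,"dy":0,"dz":-0.03,"wx":0,"wy":0,"wz":0},
    {"dx":0,"dy":0,"dz":-0.03,"wx":0,"wy":0,"wz":0},
    {"dx":0,"dy":0,"dz":-0.03,"wx":0,"wy":0,"wz":0},
    {"dx":0,"dy":0,"dz":0,"wx":0,"wy":0,"wz":0},
    {"dx":0,"dy":0,"dz":0,"wx":0,"wy":0,"wz":0},
  ],
)

```text
time: 23.97
tcp_pos: [501.8, -4.9, 261.6]
ee_rot: [[-0.204, 0.979, 0.004], [0.979, 0.204, -0.001], [-0.001, 0.004, -1.0]]
ft_force: [-0.2, -0.1, -0.4]
opening: 42.9
grip_force: 0.0
```

Run:
```python
from h import *
S=vision.camera_params('scene');D=vision.camera_params('side')
for c,p in(('scene',S),('side',D)):
    vision.capture(c)
    for t,z in(('picture',17),('picture_grip',167),('lamp',12),('switch_tip',89)):
        print(c,t,[(np.round(d['xy'],1).tolist(),round(d['conf'],2),on_z(p,d['xy'],z).round()[:2]) for d in vision.place_of(t,c)[:3]])
plan([428.5,193,250],93.7)
```

```text
scene picture [([320.6, 206.5], 0.86, array([ 329., -292.])), ([223.4, 211.4], 0.71, array([ 530., -453.])), ([356.3, 292.9], 0.69, array([500.,  -7.]))]
scene picture_grip [([219.5, 168.1], 0.96, array([ 543., -429.])), ([279.9, 276.9], 0.96, array([691., -41.])), ([360.7, 240.7], 0.83, array([500.,  -7.]))]
scene lamp [([448.9, 382.3], 0.81, array([548., 281.]))]
scene switch_tip [([474.8, 314.4], 0.59, array([431., 245.]))]
side picture [([200.2, 417.7], 0.85, array([ 300., -321.])), ([300.0, 279.0], 0.68, array([495.,  -0.])), ([391.5, 291.2], 0.65, array([680., -70.]))]
side picture_grip [([396.4, 230.7], 0.92, array([682., -64.])), ([188.1, 354.6], 0.88, array([ 309., -319.])), ([343.1, 432.3], 0.87, array([ 509., -475.]))]
side lamp [([308.8, 206.4], 0.91, array([547., 299.]))]
side switch_tip [([262.9, 195.0], 0.49, array([430., 247.]))]
t 24.47 yaw0 101.8 rotvec [-0.0007 -0.0002  0.1413] shift [ 0.2019 -0.0591  0.0089] rows 6.0
```

The picture is seated: lower edge and top both project to (500,-7) at the expected heights. Moving to the switch's -y side with the fingers shut.

Emit:
send_rows(
  gripper=0,
  steps=[
    {"dx":0,"dy":0,"dz":0,"wx":0,"wy":0,"wz":0.0707},
    {"dx":0,"dy":0,"dz":0,"wx":0,"wy":0,"wz":0.0706},
    {"dx":0.02,"dy":-0.006,"dz":0,"wx":0,"wy":0,"wz":0},
    {"dx":0.03,"dy":-0.009,"dz":0,"wx":0,"wy":0,"wz":0},
    {"dx":0.03,"dy":-0.009,"dz":0,"wx":0,"wy":0,"wz":0},
    {"dx":0.03,"dy":-0.009,"dz":0,"wx":0,"wy":0,"wz":0},
    {"dx":0.03,"dy":-0.009,"dz":0,"wx":0,"wy":0,"wz":0},
    {"dx":0.03,"dy":-0.009,"dz":0,"wx":0,"wy":0,"wz":0},
    {"dx":0.02,"dy":-0.005,"dz":0,"wx":0,"wy":0,"wz":0},
    {"dx":0.012,"dy":-0.002,"dz":0,"wx":0,"wy":0,"wz":0},
    {"dx":0,"dy":0,"dz":0,"wx":0,"wy":0,"wz":0},
    {"dx":0,"dy":0,"dz":0,"wx":0,"wy":0,"wz":0},
  ],
)

```text
time: 25.47
tcp_pos: [429.6, 193.4, 259.2]
ee_rot: [[-0.066, 0.998, -0.0], [0.998, 0.066, -0.0], [-0.0, -0.0, -1.0]]
ft_force: [0.3, 0.3, 0.2]
opening: -0.0
grip_force: 0.0
```

Run:
```python
from h import *
p=vision.camera_params('wrist');im=vision.capture('wrist');cv2.imwrite('pics/w5.png',im[:,:,::-1])
print(ctrl.get_state()['tcp_pos'])
for t,z in(('switch_tip',89),('pad_top',12)): print(t,[(np.round(d['xy'],1).tolist(),round(d['conf'],2),on_z(p,d['xy'],z).round(1)) for d in vision.place_of(t,'wrist')[:2]])
print('find',[(np.round(d['bbox'],1).tolist(),round(d['conf'],2)) for d in vision.find_in('switch_tip','wrist')[:2]])
c=proj(p,[427,242,89])[0];print('pred',c)
g=cv2.cvtColor(im,cv2.COLOR_RGB2GRAY);x0,y0=(c-60).astype(int).clip(0)
h=cv2.HoughCircles(cv2.GaussianBlur(g[y0:y0+120,x0:x0+120],(3,3),0),cv2.HOUGH_GRADIENT,1,20,param1=100,param2=14,minRadius=11,maxRadius=24)
if h is not None:
    for u,v,r in h[0][:4]: print('hough',u+x0,v+y0,r,on_z(p,(u+x0,v+y0),89).round(1))
plan([430,193,65],93.7)
```

```text
[429.77098881 192.90418915 259.20820152]
switch_tip [([320.9, 156.7], 0.88, array([423.4, 239.3,  89. ]))]
pad_top [([518.6, 116.9], 0.52, array([623., 287.,  12.]))]
find [([322.0, 147.1, 36.0, 55.8], 0.76)]
pred [325.35474586 153.68989473]
hough 322.5 156.5 15.2 [424.8 239.5  89. ]
t 25.67 yaw0 93.6 rotvec [-0.0001  0.0002 -0.0011] shift [0.0006 0.     0.1943] rows 5.0
```

The ball is at about (424.5, 239.5). Lowering beside it.

Emit:
send_rows(
  steps=[
    {"dx":0,"dy":-0.0023,"dz":0.02,"wx":0,"wy":0,"wz":0},
    {"dx":0,"dy":0,"dz":0.03,"wx":0,"wy":0,"wz":0},
    {"dx":0,"dy":0,"dz":0.03,"wx":0,"wy":0,"wz":0},
    {"dx":0,"dy":0,"dz":0.03,"wx":0,"wy":0,"wz":0},
    {"dx":0,"dy":0,"dz":0.03,"wx":0,"wy":0,"wz":0},
    {"dx":0,"dy":0,"dz":0.03,"wx":0,"wy":0,"wz":0},
    {"dx":0,"dy":0,"dz":0.015,"wx":0,"wy":0,"wz":0},
    {"dx":0,"dy":0,"dz":0.009,"wx":0,"wy":0,"wz":0},
    {"dx":0,"dy":0,"dz":0,"wx":0,"wy":0,"wz":0},
  ],
)

```text
time: 26.42
tcp_pos: [426.5, 192.1, 63.9]
ee_rot: [[-0.064, 0.998, -0.003], [0.998, 0.064, -0.001], [-0.001, -0.003, -1.0]]
ft_force: [-0.4, 0.0, 0.7]
opening: 0.2
grip_force: 0.0
```

Emit:
send_rows(
  steps=[
    {"dx":0.008,"dy":0,"dz":0,"wx":0,"wy":0,"wz":0},
    {"dx":0.008,"dy":0,"dz":0,"wx":0,"wy":0,"wz":0},
    {"dx":0.006,"dy":0,"dz":0,"wx":0,"wy":0,"wz":0},
    {"dx":0.006,"dy":0,"dz":0,"wx":0,"wy":0,"wz":0},
    {"dx":0.006,"dy":0,"dz":0,"wx":0,"wy":0,"wz":0},
    {"dx":0.006,"dy":0,"dz":0,"wx":0,"wy":0,"wz":0},
  ],
)

```text
time: 26.92
tcp_pos: [425.1, 233.7, 65.8]
ee_rot: [[-0.065, 0.998, 0.001], [0.998, 0.065, 0.0], [0.0, 0.001, -1.0]]
ft_force: [-0.7, -0.7, 1.4]
opening: -0.1
grip_force: 0.7
```

Run:
```python
from h import *
for c in('scene','side'):
    p=vision.camera_params(c);im=vision.capture(c);cv2.imwrite(f'pics/{c}6.png',im[:,:,::-1])
    print(c,[(np.round(d['xy'],1).tolist(),round(d['conf'],2),on_z(p,d['xy'],95).round(1)) for d in vision.place_of('switch_tip',c)[:2]])
```

```text
scene [([484.5, 315.2], 0.65, array([424.5, 262.1,  95. ]))]
side []
```

Emit:
send_rows(
  steps=[
    {"dx":0.006,"dy":0,"dz":0,"wx":0,"wy":0,"wz":0},
    {"dx":0.006,"dy":0,"dz":0,"wx":0,"wy":0,"wz":0},
    {"dx":0.006,"dy":0,"dz":0,"wx":0,"wy":0,"wz":0},
    {"dx":0,"dy":0,"dz":0,"wx":0,"wy":0,"wz":0},
  ],
)

```text
time: 27.45
tcp_pos: [423.7, 252.0, 65.3]
ee_rot: [[-0.065, 0.998, 0.0], [0.998, 0.065, 0.001], [0.001, 0.0, -1.0]]
ft_force: [-0.5, -0.8, 0.0]
opening: 0.2
grip_force: 0.0
```

The ball is moving with the finger (y≈262). Continuing to the stop while watching the force.

Emit:
send_rows(
  steps=[
    {"dx":0.006,"dy":0,"dz":0,"wx":0,"wy":0,"wz":0},
    {"dx":0.006,"dy":0,"dz":0,"wx":0,"wy":0,"wz":0},
    {"dx":0.005,"dy":0,"dz":0,"wx":0,"wy":0,"wz":0},
    {"dx":0.004,"dy":0,"dz":0,"wx":0,"wy":0,"wz":0},
    {"dx":0,"dy":0,"dz":0,"wx":0,"wy":0,"wz":0},
  ],
)

```text
time: 27.87
tcp_pos: [422.3, 272.7, 65.3]
ee_rot: [[-0.065, 0.998, 0.0], [0.998, 0.065, 0.0], [0.0, 0.0, -1.0]]
ft_force: [-1.1, -0.1, 0.1]
opening: -0.0
grip_force: 0.0
```

Emit:
send_rows(
  steps=[
    {"dx":0.003,"dy":0,"dz":0,"wx":0,"wy":0,"wz":0},
    {"dx":0.003,"dy":0,"dz":0,"wx":0,"wy":0,"wz":0},
    {"dx":0.002,"dy":0,"dz":0,"wx":0,"wy":0,"wz":0},
    {"dx":0,"dy":0,"dz":0,"wx":0,"wy":0,"wz":0},
  ],
)

```text
time: 28.2
tcp_pos: [421.8, 278.9, 65.2]
ee_rot: [[-0.064, 0.998, 0.0], [0.998, 0.064, -0.003], [-0.003, -0.0, -1.0]]
ft_force: [0.3, -6.4, 0.6]
opening: 0.2
grip_force: 2.9
```

Emit:
send_rows(
  steps=[
    {"dx":0.001,"dy":0,"dz":0,"wx":0,"wy":0,"wz":0},
    {"dx":0.0005,"dy":0,"dz":0,"wx":0,"wy":0,"wz":0},
    {"dx":0,"dy":0,"dz":0,"wx":0,"wy":0,"wz":0},
  ],
)

```text
time: 28.45
tcp_pos: [421.8, 279.1, 65.2]
ee_rot: [[-0.063, 0.998, 0.0], [0.998, 0.063, -0.005], [-0.005, -0.0, -1.0]]
ft_force: [1.3, -11.9, 1.8]
opening: -0.2
grip_force: 5.9
```

The lever is at its stop: no further motion while the force rises to 12 N. Back off, rise and check.

Emit:
send_rows(
  steps=[
    {"dx":-0.01,"dy":0,"dz":0,"wx":0,"wy":0,"wz":0},
    {"dx":-0.02,"dy":0,"dz":0,"wx":0,"wy":0,"wz":0},
    {"dx":-0.03,"dy":0,"dz":0,"wx":0,"wy":0,"wz":0},
    {"dx":-0.03,"dy":0,"dz":-0.01,"wx":0,"wy":0,"wz":0},
    {"dx":0,"dy":0,"dz":-0.03,"wx":0,"wy":0,"wz":0},
    {"dx":0,"dy":0,"dz":-0.035,"wx":0,"wy":0,"wz":0},
    {"dx":0,"dy":0,"dz":-0.035,"wx":0,"wy":0,"wz":0},
    {"dx":0,"dy":0,"dz":-0.035,"wx":0,"wy":0,"wz":0},
    {"dx":0,"dy":0,"dz":-0.035,"wx":0,"wy":0,"wz":0},
    {"dx":0,"dy":0,"dz":0,"wx":0,"wy":0,"wz":0},
    {"dx":0,"dy":0,"dz":0,"wx":0,"wy":0,"wz":0},
  ],
)

```text
time: 29.37
tcp_pos: [428.8, 191.8, 247.2]
ee_rot: [[-0.065, 0.998, 0.004], [0.998, 0.065, 0.002], [0.002, 0.004, -1.0]]
ft_force: [-0.3, -0.6, -0.7]
opening: 0.0
grip_force: 0.0
```

Run:
```python
from h import *
s=ctrl.get_state();print(s['time'],s['tcp_pos'])
z={'switch_tip':89,'lamp':12,'lamp_handle':162,'picture':17,'picture_grip':167,'small_picture':6,'mug':0,'book':0}
for c in('scene','side','wrist'):
    p=vision.camera_params(c);im=vision.capture(c)
    for t in z:
        if c=='wrist' and t!='switch_tip':continue
        print(c,t,[(np.round(d['xy']).tolist(),round(d['conf'],2),on_z(p,d['xy'],z[t]).round(0)[:2].tolist()) for d in vision.place_of(t,c)[:4]])
    if c!='wrist':
        q=proj(p,[551,283,90])[0].astype(int);o=cv2.imread(f'pics/{c}6.png')[:,:,::-1]
        print('lamp body colour before/after',o[q[1]-3:q[1]+3,q[0]-3:q[0]+3].mean((0,1)).round(),im[q[1]-3:q[1]+3,q[0]-3:q[0]+3].mean((0,1)).round())
```

```text
29.3667 [428.84499036 191.84803078 247.23629606]
scene switch_tip [([501.0, 327.0], 0.75, [422.0, 301.0])]
scene lamp [([453.0, 382.0], 0.72, [543.0, 287.0])]
scene lamp_handle [([466.0, 329.0], 0.82, [541.0, 282.0])]
scene picture [([222.0, 210.0], 0.87, [529.0, -459.0]), ([356.0, 294.0], 0.79, [503.0, -4.0]), ([321.0, 207.0], 0.73, [331.0, -290.0]), ([287.0, 334.0], 0.59, [692.0, -25.0])]
scene picture_grip [([218.0, 169.0], 0.95, [546.0, -430.0]), ([327.0, 158.0], 0.92, [318.0, -284.0]), ([281.0, 279.0], 0.76, [694.0, -35.0]), ([357.0, 295.0], 0.55, [621.0, 93.0])]
scene small_picture [([288.0, 228.0], 0.89, [445.0, -295.0])]
scene mug [([355.0, 433.0], 0.88, [753.0, 224.0])]
scene book [([196.0, 299.0], 0.95, [762.0, -251.0]), ([451.0, 382.0], 0.31, [535.0, 279.0])]
lamp body colour before/after [255. 255. 245.] [255. 255. 245.]
side switch_tip [([260.0, 185.0], 0.56, [424.0, 301.0])]
side lamp [([311.0, 212.0], 0.69, [549.0, 273.0])]
side lamp_handle [([308.0, 157.0], 0.83, [550.0, 286.0])]
side picture [([202.0, 418.0], 0.76, [303.0, -322.0]), ([388.0, 291.0], 0.73, [673.0, -68.0]), ([299.0, 280.0], 0.72, [492.0, -3.0])]
side picture_grip [([301.0, 222.0], 0.97, [503.0, -3.0]), ([342.0, 432.0], 0.96, [508.0, -475.0]), ([397.0, 231.0], 0.82, [682.0, -65.0]), ([190.0, 354.0], 0.56, [312.0, -319.0])]
side small_picture [([286.0, 394.0], 0.7, [442.0, -286.0])]
side mug [([394.0, 221.0], 0.76, [759.0, 213.0])]
side book [([461.0, 354.0], 0.77, [771.0, -242.0])]
lamp body colour before/after [182. 169. 143.] [180. 168. 142.]
wrist switch_tip [([315.0, 73.0], 0.75, [413.0, 302.0])]
```

Run:
```python
from h import *
o=cv2.imread('pics/w5.png')
for c,guess in(('wrist',(422,304,89)),('scene',(422,304,89)),('side',(422,304,89))):
    p=vision.camera_params(c);im=vision.capture(c);cv2.imwrite(f'pics/{c}7.png',im[:,:,::-1])
    q=proj(p,guess)[0];x0,y0=(q-30).astype(int).clip(0);k=1 if c=='wrist' else 4
    g=cv2.resize(cv2.cvtColor(im,cv2.COLOR_RGB2GRAY)[y0:y0+60,x0:x0+60],None,fx=k,fy=k,interpolation=cv2.INTER_CUBIC)
    R=(10,22) if k==1 else (14,32)
    h=cv2.HoughCircles(cv2.GaussianBlur(g,(3,3),0),cv2.HOUGH_GRADIENT,1,20,param1=100,param2=12,minRadius=R[0],maxRadius=R[1])
    print(c,q.round(1))
    for u,v,r in ([] if h is None else h[0][:3]): 
        uv=((u+.5)/k-.5+x0,(v+.5)/k-.5+y0);print('  ',np.round(uv,1),r/k,on_z(p,uv,89).round(1))
plan([424.5,248,65],93.7)
```

```text
wrist [327.   70.3]
   [321.5  71.5] 16.6 [417.9 302.9  89. ]
scene [502.4 327.8]
   [502.5 326. ] 6.4 [417.7 301.5  89. ]
   [487.2 337.5] 5.2 [464.9 296.2  89. ]
   [482.  336.2] 7.0 [469.5 287.1  89. ]
side [259.  184.1]
   [258.  184.5] 5.25 [419.3 302.4  89. ]
t 30.52 yaw0 93.7 rotvec [0.     0.     0.0001] shift [0.0566 0.0006 0.1803] rows 5.0
```

The ball is now at (418, 302.5). The ball's path gives a dock yaw of 6.2°, and with that the fully-over position works out to (418, 303), so the lever is at its end. The lamp is on the pad, the picture is seated, and the other items still register where they started. Handing in.

```bash
python3 -c "
from workcell import job
print(job.job_done())"
```

```text
the job is handed in; nothing more can be done
None
```

The job is handed in at about 31 s of the 67 s allowed: the lamp stands on the dock pad, the taller picture rests on the bottom of the groove, and the switch lever is fully over, though I could not confirm from the images that the lamp lit.

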